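# Start the fan and push the sash up to the green clip

## Task

Get the small sloping-front extraction cabinet ready for work: first press the blue fan button on its left pod fully down with the fingertips and let it spring back, then push the glass sash up from beneath its black lip until the red pointers are level with the green clip (not the yellow one), stopping there rather than well past it, and leave it standing there. Only push from below: never touch the white strip on top of the lip or pinch it, and leave the clips, the tins and everything else where they are.

Things in the scene. Friction and masses are not known exactly. Their poses are not given: they have to be found in the camera images.
- cabinet: Fixed cabinet, 300 wide, 310 deep, 325 mm high with its rails; 45-degree sloping front. Origin: on the table under the foot of the slope, which starts at z 30 mm over a sill 35 mm deep. Axes: x level into the cabinet, y to its left, z up. The sash slides along (0.707, 0, 0.707); the front's outward normal is (-0.707, 0, 0.707). Grey switch pod 60 mm wide, 85 mm high at its left flank.
- fan_button (a joint): Blue round spring button, 30 mm across, on top of the grey pod; pressed straight down. 0 = out, 0.006 m = fully down (about 5 N), springs back.
- fan_button_top (a point): Centre of the button's top face (about 107 mm above the table), moves with the button.
- sash (a joint): Sliding window (clear pane in an aluminium frame, 236 x 230 mm), counterweighted: it stays wherever it is left and takes about 3 to 5 N along the slope to move. Value = distance in m up the slope from shut; 0 = shut, 0.16 = upper stop. It is shut or nearly so at the start.
- lip_under (a point): On the underside of the lip, middle of its 200 mm length, 15 mm in from its outer edge. Moves with the sash; axes: z up the slope, -x straight out of the front, y to the cabinet's left. The lip stands 42 mm out from the window's flat bottom rail; from its underside down to the sill are 38 mm along the slope when the sash is shut.
- lip: The black lip, 42 x 200 x 10 mm, along the sash's bottom rail (10 mm is its thickness along the slope). Its frame is that of the sash, with origin at the foot of the slope when the sash is shut; use point lip_under for its place.
- lip_top: White keep-off strip, 26 x 190 x 3 mm, on the upper side of the lip: not to be touched (the lip is pushed from below, never pinched or pulled). Frame as the lip's.
- pointer (a point): Tip of the red pointer at the left end of the lip (another is at the right end); moves with the sash, axes as lip_under. Level with the middle of the lip's thickness.
- green_clip (a joint): Green height clip (10 mm along the slope, 28 mm wide, white centre line) on the left rail, the wanted working height; stiff, not to be moved. Value in m up the slope, on the same scale as joint sash: the pointer is level with the clip's line when both values are equal. 0.07 to 0.125 at the start.
- green_clip_line (a point): Inner end of the white line of the green clip, beside the path of the left pointer; axes as lip_under.
- yellow_clip (a joint): Yellow clip on the right rail, another height (for loading), not wanted now, may be higher or lower than the green; same scale; not to be moved.
- mortar: Loose bystander: white porcelain mortar with pestle, 79 mm across, 84 mm high, inside the cabinet behind the glass. Origin at the centre of its underside.
- tin_inside: Loose bystander: white lidded tin, 57 mm across, 38 mm high, inside the cabinet behind the glass. Origin at the centre of its underside.
- bottle: Loose bystander: white squeeze bottle, 54 mm across, 158 mm high, left behind the cabinet. Origin at the centre of its underside.
- tin_out: Loose bystander: white lidded tin, 57 mm across, 38 mm high, to the left of the cabinet. Origin at the centre of its underside.
- tin_back: Loose bystander: white lidded tin, 57 mm across, 38 mm high, inside the cabinet behind the other tin. Origin at the centre of its underside.
- yellow_clip_line (a point): Inner end of the white line of the yellow clip; axes as lip_under.

How it is judged:
By the outcome, as a careful person would: the job done as asked, in the order asked, and still so for the second after the job is handed in, with the robot touching nothing.
It also fails if it takes over 48 s, if anything falls off the work surface, if the arm or the gripper's body presses on something with over 40 N, if the wrist force passes 120 N, or if a joint passes its speed limit or range.

## Robot

A 6-joint arm with a two-finger parallel gripper is mounted at the origin on a cart in front of the work surface, level with it; the furniture and walls round the work are solid. World frame = base frame: x ahead of the robot, y to its left, z up, the work surface at z = 0. Lengths are in m, angles in rad, forces in N, time in s.
With the tool pointing down it reaches from about 0.425 to 0.95 m from the base axis. Payload 14.7 kg.
Tool frame: the origin (TCP) lies on the centre line of the jaws, within the pads' length; the fingertips stand 14 mm ahead of it and the grasp point (between the pads) lies 5 mm behind it; z points along the fingers, y is the direction in which the jaws open and shut (so a half turn about z gives the same grasp; the last joint's range is limited). The gripper opens to 85 mm and grips with 20 to 120 N. Pads are 22 mm wide; open, the fingers measure 114 mm over their backs; the gripper's body (76 mm by 85 mm) begins 54 mm behind the grasp point. The pads swing forward as they close: fully open they stand 13 mm farther back than shut.
Start: joints at [-1.322, 0.48, 1.596, -0, 1.065, -0.047], TCP at [0.189, -0.622, 0.209] pointing down, gripper open.
Joint ranges: [-2.75, 2.75], [-0.82, 2.05], [0.23, 2.67], [-1.56, 4.7], [0.09, 2.69], [-2.92, 2.92]. Speed limits (rad/s): [1.89, 1.89, 2.39, 3.01, 3.01, 3.01].

## Interface

Orientations are given as a 3x3 rotation matrix whose columns are the frame's x, y, z axes.
In Python, from rig import robot gives the robot as it stands.
- The arm moves only by the tool drive_tool, never from a script. Its argument "commands" is a list of rows, each a list of 6 numbers: the shift along the world's x, y, z in mm, then the turn, a rotation vector about the world's x, y, z in rad. In form: [[tx, ty, tz, ax, ay, az], ...]. A call has 1 to 20 rows; each row shifts and turns the commanded pose from where the row before left it; what a row does not reach is not made up. A row lasts 1/8 s, in which the tool goes at most 62.5 mm and 10.7 degrees, less where a joint would pass 70% of its speed; a pose out of reach is approached as far as the arm can. A call with a gripper value outside its range is refused whole. "gripper" is the finger opening in mm, from 0 to 85.4, set as the call begins (left out, the last holds). The fingers move at their own pace and stop on an object; "grip_force" is the grip in N (left out, the last holds). Time passes only in rows, so rows that do not move let the fingers close. It gives the time, the measured TCP pose, the force and the opening at its end, in the units of the state.
- robot.observe(): the state, without advancing time (a new reading comes with each control period).
- robot.camera(name): name is "scene" or "top" or "wrist"; returns the picture (420x560x3 uint8, blue, green, red); there is no depth.
- robot.get_calibration(name): a dict with "fx", "fy", "cx", "cy" (pixels), "R" (3x3) and "t" (3): a world point X has camera coordinates R X + t; the wrist camera has in their place "T_tool_cam" (4x4, takes a point from camera to tool coordinates, whose origin is the TCP and whose axes are the flange's). Camera axes: x right, y down, z forward; pixel columns grow to the right and rows downward; lengths in m; the calibration is good to about 2 mm. A picture is of the moment at which its call begins: read the wrist's pose just before it. get_calibration takes no time and is no camera call.
- robot.finish_job(): hands the job in, once; it reports no verdict.
Trained networks look in the newest picture that a camera, given by its name, has taken for a name from the list of things; names that differ only in an ending like _2 or _b are one class to them, and where a whole thing is asked for, a point or a joint stands for the part that bears it (a point fixed in the world has none). Each returns a list of dicts, best first, with "p" (0 to 1); they miss things now and then, are a little off and sometimes report something else, mostly with a low value. They report only what shows in the picture. A call takes as long as a camera call.
- robot.regions_of(camera, query): "mask" (420x560 bool, what is visible of it) and "box" ([left, top, right, bottom] in pixels, round what is visible of it).
- robot.mark_of(camera, query): "position" ([column, row] in pixels: a listed point, or the origin of a listed thing).
The state is a dict: "t": time; "joints": joint angles; "joint_vel": joint speeds; "joint_torque": joint torques, N m; "tool_pos": TCP position; "tcp_rot": TCP orientation; "contact_force": force on the tool from outside, world axes, zero at the start; "ft_torque": the same for the moment, N m; "opening": finger opening in m.
Only numpy, scipy, OpenCV 4.12 (cv2) and the standard library are available. Lean on these libraries where they do the work, as an engineer would, in place of code of your own. Each camera call takes 0.05 s, during which the arm holds its last target.

## Working session

There is one attempt and no reset: what is moved stays moved. The work goes in short steps, Python scripts to look and compute and a tool call to move; the robot and the scene stay as the last step left them, time stands still between calls to the robot, and variables do not carry over. Pictures are saved under pics/ and viewed, and the job is handed in when it is done.

Besides the shell and the picture viewer there is one more tool, called after ">>>" as a command line: name --pt "numbers of a row" for each row, then --argument value for the rest. drive_tool: Moves the arm, as the interface text tells. Its arguments: {"type":"object","properties":{"commands":{"type":"array"},"gripper":{"type":"number"},"grip_force":{"type":"number"}},"required":["commands"]}

```bash
ls; mkdir -p pics
python3 - <<'E'
from rig import robot
import cv2,numpy as np
np.set_printoptions(precision=4,suppress=True)
s=robot.observe();print(s)
for n in("scene","top"):
    im=robot.camera(n);cv2.imwrite(f"pics/{n}0.png",im)
    print(n,robot.get_calibration(n))
    for q in("fan_button_top","lip_under","pointer","green_clip_line","yellow_clip_line","cabinet","tin_out","bottle"):
        print(q,[(np.round(d["position"],1),round(d["p"],2)) for d in robot.mark_of(n,q)][:3])
print(robot.get_calibration("wrist"))
E
```

```text
pics
{'t': 0.0, 'joints': array([-1.3216,  0.4808,  1.5969,  0.    ,  1.0651, -0.0466]), 'joint_vel': array([ 0.0001,  0.0004,  0.0004,  0.0009,  0.001 , -0.0008]), 'joint_torque': array([ -0.004 , -95.0659, -43.0182,  -0.0008,   0.0126,   0.    ]), 'tool_pos': array([ 0.1894, -0.6213,  0.2087]), 'tcp_rot': array([[ 0.9566,  0.2915, -0.0003],
       [ 0.2915, -0.9566,  0.0012],
       [ 0.0001, -0.0012, -1.    ]]), 'contact_force': array([-0.0869, -0.4742, -0.0435]), 'ft_torque': array([-0.0357, -0.0035,  0.0085]), 'opening': 0.08540675925987241}
scene {'fx': 510.9387176434386, 'fy': 510.9387176434386, 'cx': 282.61296907901794, 'cy': 207.38097395643672, 'R': array([[-0.4837, -0.875 , -0.0205],
       [-0.638 ,  0.3685, -0.6761],
       [ 0.5992, -0.314 , -0.7365]]), 't': array([0.014 , 0.5044, 1.1688])}
fan_button_top [(array([179. , 215.6]), 0.49)]
lip_under [(array([317.6, 212.3]), 0.49)]
pointer [(array([315.1, 225.7]), 0.44)]
green_clip_line []
yellow_clip_line [(array([368.6, 192.8]), 0.6)]
cabinet [(array([309. , 239.3]), 0.64)]
tin_out [(array([191.2, 238.6]), 0.7)]
bottle [(a
[... 292 characters left out ...]
an_button_top [(array([279.5, 182. ]), 0.69)]
lip_under [(array([304.9, 249.5]), 0.85)]
pointer [(array([293.1, 199.7]), 0.88), (array([278.1, 180.1]), 0.4)]
green_clip_line [(array([321. , 187.9]), 0.45)]
yellow_clip_line [(array([367.8, 290.3]), 0.58)]
cabinet [(array([296.9, 254. ]), 0.9)]
tin_out [(array([392.5, 245.1]), 0.65), (array([167. , 187.7]), 0.61)]
bottle [(array([170.2, 148.9]), 0.91)]
{'fx': 377.3155985256986, 'fy': 377.3155985256986, 'cx': 278.0534591273016, 'cy': 206.3426540715495, 'T_tool_cam': array([[ 0.    , -0.9462, -0.3236,  0.0839],
       [ 1.    ,  0.0001, -0.0002,  0.0003],
       [ 0.0002, -0.3236,  0.9462, -0.1648],
       [ 0.    ,  0.    ,  0.    ,  1.    ]])}
```

View pics/scene0.png

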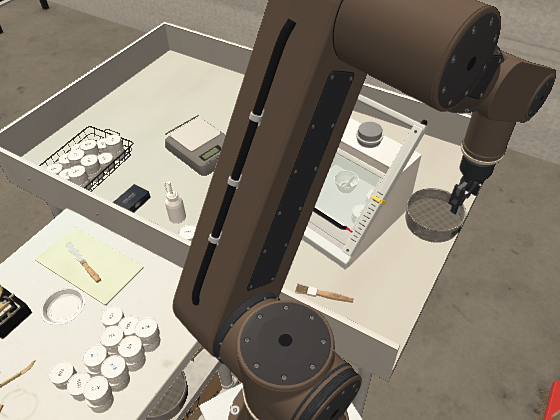

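View pics/top0.png

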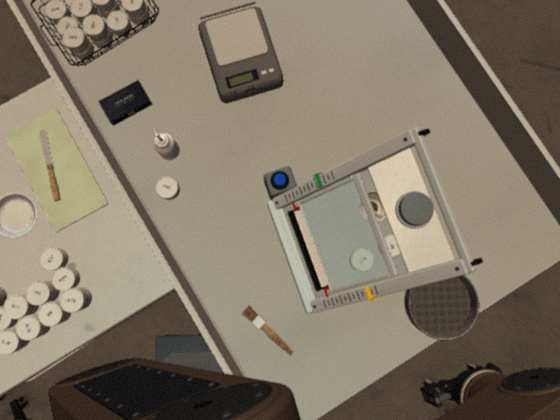

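The scene view has the arm in front of the cabinet. The top view is clear: blue button at about (279,181), black lip from (294,210) to (325,290), green clip at (320,181), yellow clip at (371,293). I'll fit the cabinet pose from the top view.

```bash
cat > h.py <<'E'
import numpy as np,cv2
from rig import robot
np.set_printoptions(precision=4,suppress=True)
def cam(n):
    c=robot.get_calibration(n);K=np.array([[c["fx"],0,c["cx"]],[0,c["fy"],c["cy"]],[0,0,1.]])
    if n=="wrist":
        s=robot.observe();T=np.eye(4);T[:3,:3]=s["tcp_rot"];T[:3,3]=s["tool_pos"]
        M=np.linalg.inv(T@c["T_tool_cam"]);return K,M[:3,:3],M[:3,3]
    return K,np.array(c["R"]),np.array(c["t"])
def proj(C,X):
    K,R,t=C;p=K@(R@np.asarray(X)+t);return p[:2]/p[2]
def onplane(C,uv,n,d): # n.X=d
    K,R,t=C;o=-R.T@t;r=R.T@np.linalg.solve(K,[uv[0],uv[1],1.]);n=np.asarray(n)
    return o+r*(d-n@o)/(n@r)
E
python3 - <<'E'
from h import *
C=cam("top")
print("btn",onplane(C,(279.5,182),[0,0,1],.107),"cab",onplane(C,(296.9,254),[0,0,1],0))
im=cv2.imread("pics/top0.png")
cv2.imwrite("pics/top0c.png",cv2.resize(im[120:320,250:490],None,fx=3.3,fy=3,interpolation=cv2.INTER_CUBIC)[:600,:800])
E
```

```text
btn [ 0.621  -0.2963  0.107 ] cab [ 0.4511 -0.3392  0.    ]
```

View pics/top0c.png

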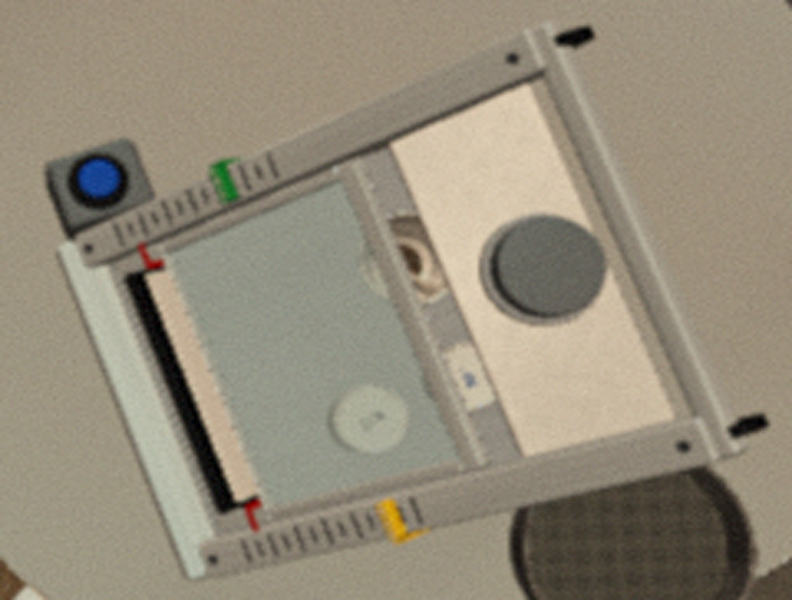

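Run:
```python
from h import *
C=cam("top")
A=onplane(C,(269.7,201.7),[0,0,1],.03);B=onplane(C,(309.1,311.7),[0,0,1],.03)
d=A-B;print(A,B,np.linalg.norm(d),"yaw",np.degrees(np.arctan2(d[1],d[0]))-90)
# rail top posts (rear): black knobs
y=d/np.linalg.norm(d);x=np.array([y[1],-y[0],0]);mid=(A+B)/2
O=mid+.035*x;O[2]=0;print("O",O,"x",x)
for nm,P in(("btn",[0.621,-0.2963,.107]),("cab",[0.4511,-0.3392,0])):
    P=np.array(P)-O;print(nm,P@x,P@y)
yaw=np.arctan2(x[1],x[0]);R=np.array([[x[0],y[0],0],[x[1],y[1],0],[0,0,1]])
s=np.array([.7071,0,.7071]);n=np.array([-.7071,0,.7071]);F=np.array([0,0,.03])
# plane of pointer: try several normal offsets
for nm,uv in(("lip_under",(304.9,249.5)),("pointer",(293.1,199.7)),("green",(321,187.9)),("yellow",(367.8,290.3))):
  for off in(0,.01,.02,.03,.04):
    nw=R@n;X=onplane(C,uv,nw,nw@(O+R@(F+n*off)));c=R.T@(X-O)-F
    print(nm,off,"s %.4f y %.4f"%(c@s,c[1]))
```

```text
[ 0.5849 -0.2723  0.03  ] [ 0.3064 -0.3627  0.03  ] 0.29275561198324973 yaw -72.0198907604167
O [ 0.4564 -0.3508  0.    ] x [ 0.3087 -0.9512  0.    ]
btn -0.0010601642659438186 0.1733429405542893
cab -0.012701128570116604 -0.0015024424275583085
lip_under 0 s 0.0104 y 0.0019
lip_under 0.01 s 0.0187 y 0.0017
lip_under 0.02 s 0.0271 y 0.0016
lip_under 0.03 s 0.0354 y 0.0014
lip_under 0.04 s 0.0437 y 0.0012
pointer 0 s 0.0296 y 0.1288
pointer 0.01 s 0.0377 y 0.1273
pointer 0.02 s 0.0458 y 0.1257
pointer 0.03 s 0.0540 y 0.1242
pointer 0.04 s 0.0621 y 0.1227
green 0 s 0.1224 y 0.1255
green 0.01 s 0.1295 y 0.1240
green 0.02 s 0.1366 y 0.1225
green 0.03 s 0.1438 y 0.1210
green 0.04 s 0.1509 y 0.1195
yellow 0 s 0.1453 y -0.1355
yellow 0.01 s 0.1522 y -0.1342
yellow 0.02 s 0.1591 y -0.1329
yellow 0.03 s 0.1660 y -0.1316
yellow 0.04 s 0.1729 y -0.1303
```

Run:
```python
from h import *
from scipy.spatial.transform import Rotation as Ro
Rz=lambda a:Ro.from_euler('z',a).as_matrix();Ry=lambda a:Ro.from_euler('y',a).as_matrix()
s=robot.observe();j=s["joints"]
print(Rz(j[0])@Ry(j[1]+j[2])@Rz(j[3])@Ry(j[4])@Rz(j[5]+np.pi/2)-s["tcp_rot"])
yaw=np.radians(-72);a=np.array([np.cos(yaw),np.sin(yaw),0]);k=np.array([0,0,1.])
for tilt in(30,45,60):
 t=np.radians(tilt)
 z=np.sin(t)*a-np.cos(t)*k;x0=np.cos(t)*a+np.sin(t)*k
 for sg in(1,-1):
  x=sg*x0;Rt=np.c_[x,np.cross(z,x),z]
  for d in(.25,.35):
   W=np.array([.45,-.34,.09])-d*z;j1=np.arctan2(W[1],W[0])
   for j23 in(2.2,2.6):
    M=(Rz(j1)@Ry(j23)).T@Rt@Rz(-np.pi/2)
    e=Ro.from_matrix(M).as_euler('ZYZ');print(tilt,sg,d,W,round(j1,2),j23,"j4,5,6",e)
```

```text
[[ 0. -0. -0.]
 [-0. -0. -0.]
 [-0. -0.  0.]]
30 1 0.25 [ 0.4114 -0.2211  0.3065] -0.49 2.2 j4,5,6 [-0.6167  0.6406  2.7797]
30 1 0.25 [ 0.4114 -0.2211  0.3065] -0.49 2.6 j4,5,6 [-1.1937  0.381  -2.8528]
30 1 0.35 [ 0.3959 -0.1736  0.3931] -0.41 2.2 j4,5,6 [-0.6372  0.6786  2.8652]
30 1 0.35 [ 0.3959 -0.1736  0.3931] -0.41 2.6 j4,5,6 [-1.1625  0.4191 -2.8122]
30 -1 0.25 [ 0.4114 -0.2211  0.3065] -0.49 2.2 j4,5,6 [-0.6167  0.6406 -0.3619]
30 -1 0.25 [ 0.4114 -0.2211  0.3065] -0.49 2.6 j4,5,6 [-1.1937  0.381   0.2888]
30 -1 0.35 [ 0.3959 -0.1736  0.3931] -0.41 2.2 j4,5,6 [-0.6372  0.6786 -0.2763]
30 -1 0.35 [ 0.3959 -0.1736  0.3931] -0.41 2.6 j4,5,6 [-1.1625  0.4191  0.3294]
45 1 0.25 [ 0.3954 -0.1719  0.2668] -0.41 2.2 j4,5,6 [-1.0612  0.6519 -3.08  ]
45 1 0.25 [ 0.3954 -0.1719  0.2668] -0.41 2.6 j4,5,6 [-1.6404  0.5597 -2.3851]
45 1 0.35 [ 0.3735 -0.1046  0.3375] -0.27 2.2 j4,5,6 [-1.0456  0.7482 -2.995 ]
45 1 0.35 [ 0.3735 -0.1046  0.3375] -0.27 2.6 j4,5,6 [-1.5219  0.6302 -2.3864]
45 -1 0.25 [ 0.3954 -0.1719  0.2668] -0.41 2.2 j4,5,6 [-1.0612  0.6519  0.0616]
45 -1 0.25 [ 0.3954 -0
[... 153 characters left out ...]
3735 -0.1046  0.3375] -0.27 2.6 j4,5,6 [-1.5219  0.6302  0.7552]
60 1 0.25 [ 0.3831 -0.1341  0.215 ] -0.34 2.2 j4,5,6 [-1.4331  0.7692 -2.7511]
60 1 0.25 [ 0.3831 -0.1341  0.215 ] -0.34 2.6 j4,5,6 [-1.8424  0.7969 -2.1815]
60 1 0.35 [ 0.3563 -0.0517  0.265 ] -0.14 2.2 j4,5,6 [-1.3446  0.9222 -2.7136]
60 1 0.35 [ 0.3563 -0.0517  0.265 ] -0.14 2.6 j4,5,6 [-1.6614  0.8944 -2.2053]
60 -1 0.25 [ 0.3831 -0.1341  0.215 ] -0.34 2.2 j4,5,6 [-1.4331  0.7692  0.3905]
60 -1 0.25 [ 0.3831 -0.1341  0.215 ] -0.34 2.6 j4,5,6 [-1.8424  0.7969  0.9601]
60 -1 0.35 [ 0.3563 -0.0517  0.265 ] -0.14 2.2 j4,5,6 [-1.3446  0.9222  0.428 ]
60 -1 0.35 [ 0.3563 -0.0517  0.265 ] -0.14 2.6 j4,5,6 [-1.6614  0.8944  0.9363]
```

>>> drive_tool --pt "0 0 50 0 0 0" --pt "0 0 50 0 0 0" --pt "10 10 50 0 0 0" --pt "36 27 0 0 0 0.12" --pt "36 27 0 0 0 0.13" --pt "36 27 0 0 0 0.13" --pt "36 27 0 0 0 0.13" --pt "36 27 0 0 0 0.13" --pt "36 27 0 0 0 0.13" --pt "36 27 0 0 0 0.13" --pt "36 27 0 0 0 0.13" --pt "36 27 0 0 0 0.13" --pt "36 27 0 0 0 0.13" --pt "36 27 0 0 0 0.13" --pt "26 18 0 0 0 0.13" --pt "0 0 0 0 0 0" --gripper 0

```text
t: 2.9
tool_pos: [0.623, -0.2951, 0.3587]
tcp_rot: [[-0.275, 0.961, -0.0], [0.961, 0.275, 0.0], [0.001, -0.0, -1.0]]
contact_force: [-1.0, 0.1, 0.6]
opening: 0.0001
```

Run:
```python
from h import *
s=robot.observe();print(s["joints"],s["tool_pos"])
C=cam("wrist")
for n in("wrist","scene"):
    im=robot.camera(n);cv2.imwrite(f"pics/{n}1.png",im)
    C=cam(n)
    for q in("fan_button_top","lip_under","pointer","green_clip_line","yellow_clip_line","cabinet"):
        print(n,q,[(np.round(d["position"],1),round(d["p"],2)) for d in robot.mark_of(n,q)][:3])
    print("pred btn",proj(C,[.621,-.2963,.107]))
```

```text
[-0.4866  0.4414  1.2936  0.0004  1.407  -0.7654] [ 0.623  -0.2951  0.3587]
wrist fan_button_top [(array([284.6, 155.6]), 0.83)]
wrist lip_under [(array([124.2, 165. ]), 0.57)]
wrist pointer [(array([230.7, 172.3]), 0.75)]
wrist green_clip_line [(array([229.2, 240.8]), 0.63)]
wrist yellow_clip_line [(array([232.5, 170.1]), 0.19)]
wrist cabinet [(array([151.3, 142.1]), 0.91)]
pred btn [276.8238 156.1319]
scene fan_button_top [(array([271.9, 182. ]), 0.5), (array([312.9, 223. ]), 0.22)]
scene lip_under [(array([313.5, 210.4]), 0.59)]
scene pointer [(array([288.1, 188.3]), 0.57)]
scene green_clip_line [(array([300. , 163.2]), 0.41)]
scene yellow_clip_line [(array([367. , 193.5]), 0.6)]
scene cabinet [(array([311.6, 238.4]), 0.74)]
pred btn [272.9671 183.288 ]
```

View pics/wrist1.png

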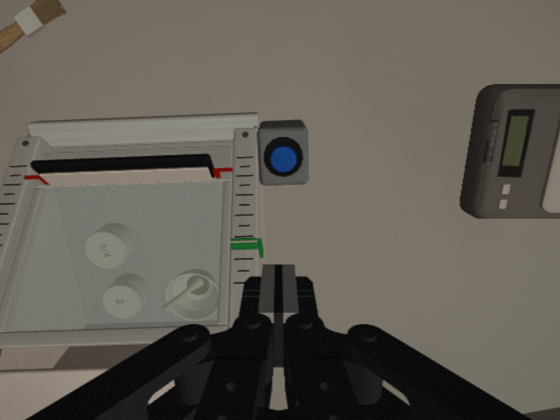

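View pics/scene1.png

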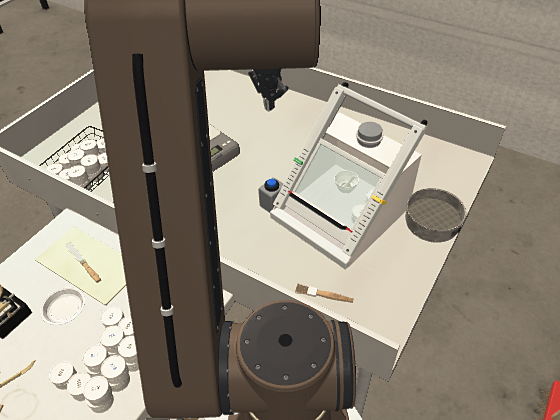

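Wrist view: button at about (284,157), left pointer tip at (232,170), green clip line at about (231,243). Scene view: button at (272,183), green clip at (298,161), left pointer at (289,192). I'll triangulate these across the three views.

```bash
cat >> h.py <<'E'
from scipy.optimize import least_squares
def tri(obs): # list of (C,uv)
    f=lambda X:np.concatenate([(proj(C,X)-uv)*[1,1] for C,uv in obs])
    r=least_squares(f,[.5,-.35,.1],loss='soft_l1');return r.x,r.fun
E
python3 - <<'E'
from h import *
W,S,T=cam("wrist"),cam("scene"),cam("top")
D={"btn":[(W,(284.3,156.5)),(S,(271.9,182.5)),(T,(279.6,180.5))],
"ptr":[(W,(231,171)),(S,(288.5,190)),(T,(293.1,199.7))],
"green":[(W,(230,242)),(S,(300,163.2)),(T,(321,187.9))],
"yellow":[(S,(367.5,193.3)),(T,(367.8,290.3))],
"lip":[(W,(124.2,165)),(S,(313.5,210.4)),(T,(304.9,249.5))],
"cab":[(W,(151.3,142.1)),(S,(311.6,238.4)),(T,(296.9,254))]}
P={}
for k,o in D.items():
    X,f=tri(o);P[k]=X;print(k,X,"res",f)
d=P["ptr"]-P["green"];print(d,np.linalg.norm(d))
E
```

```text
btn [ 0.6288 -0.2964  0.1024] res [-0.3657  0.04   -0.052   0.284  -0.1946 -1.3358]
ptr [ 0.5756 -0.3279  0.1047] res [ 0.3996 -0.2787  0.8526 -0.6811  0.1211  0.8235]
green [ 0.5953 -0.3848  0.1682] res [-0.073   0.12    2.4945  0.2422 -1.5096 -0.6244]
yellow [ 0.3634 -0.4739  0.2018] res [ 6.758  -0.1301 -0.9608 -0.3858]
lip [ 0.4589 -0.352   0.1099] res [ 0.0179 -0.6126  3.0028 -0.3675  0.2768 -0.5621]
cab [ 0.4518 -0.3437 -0.004 ] res [ 0.1862 -2.4982  2.7257 -0.6379  1.6299 -0.2793]
[-0.0197  0.0569 -0.0636] 0.08753031194456311
```

>>> drive_tool --pt "4 -2 -30 0 0 0" --pt "0 0 -50 0 0 0" --pt "0 0 -50 0 0 0" --pt "0 0 -50 0 0 0" --pt "0 0 -25 0 0 0" --pt "0 0 -12 0 0 0" --pt "0 0 0 0 0 0"

```text
t: 4.47
tool_pos: [0.6255, -0.2988, 0.1422]
tcp_rot: [[-0.272, 0.962, -0.0], [0.962, 0.272, 0.0], [0.0, -0.0, -1.0]]
contact_force: [1.0, -0.5, 0.8]
opening: 0.0003
```

Run:
```python
from h import *
s=robot.observe();print(s["joints"],s["tool_pos"],s["contact_force"])
im=robot.camera("wrist");cv2.imwrite("pics/wrist2.png",im)
im=robot.camera("scene");cv2.imwrite("pics/scene2.png",cv2.resize(im[130:280,220:420],None,fx=4,fy=4))
```

```text
[-0.4893  0.605   1.5503 -0.      0.9867 -0.7643] [ 0.6255 -0.2988  0.1422] [ 1.0166 -0.5249  0.7739]
```

View pics/wrist2.png

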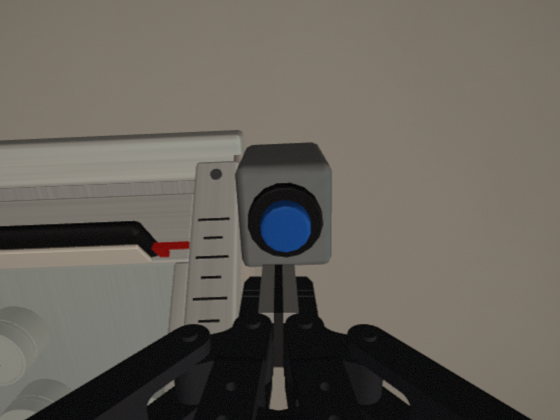

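View pics/scene2.png

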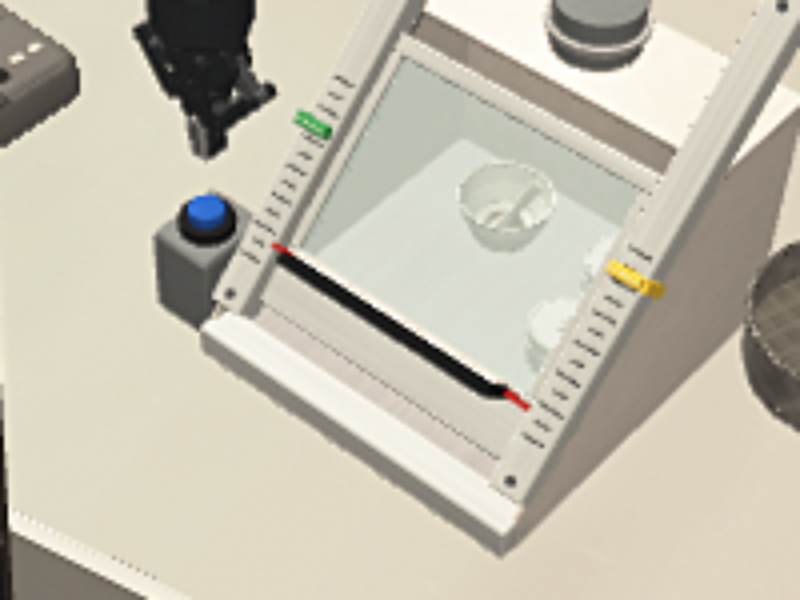

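Run:
```python
from h import *
W,S=cam("wrist"),cam("scene")
b=np.array(robot.regions_of("scene","fan_button")[0]["box"]);print(b)
s=robot.observe();p=s["tool_pos"];tip=p+.014*s["tcp_rot"][:,2]
print("tip",tip,proj(W,tip),proj(S,tip))
print(onplane(W,(286,226.5),[0,0,1],.107),onplane(S,(220+207.5/4,130+211/4),[0,0,1],.107))
X,f=tri([(W,(286,226.5)),(S,(220+207.5/4,130+211/4)),(cam("top"),(279.6,180.5))]);print(X,f)
```

```text
[267.1 178.  277.8 185.8]
tip [ 0.6263 -0.2992  0.1298] [277.1423 246.6032] [272.7093 176.5045]
[ 0.6307 -0.2958  0.107 ] [ 0.6247 -0.2945  0.107 ]
[ 0.6313 -0.2981  0.1009] [-0.2022 -0.2214  0.0785 -0.3042  0.4448 -2.2685]
```

>>> drive_tool --pt "3 1 -8 0 0 0" --pt "0 0 -8 0 0 0" --pt "0 0 -4 0 0 0" --pt "0 0 0 0 0 0"

```text
t: 5.12
tool_pos: [0.6282, -0.2976, 0.1218]
tcp_rot: [[-0.272, 0.962, -0.001], [0.962, 0.272, 0.0], [0.001, -0.001, -1.0]]
contact_force: [-0.3, 0.3, -0.4]
opening: 0.0001
```

Run:
```python
from h import *
im=robot.camera("wrist");cv2.imwrite("pics/wrist3.png",im)
im=robot.camera("scene");cv2.imwrite("pics/scene3.png",cv2.resize(im[130:230,240:340],None,fx=6,fy=6))
```

```text
(no output)
```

View pics/wrist3.png

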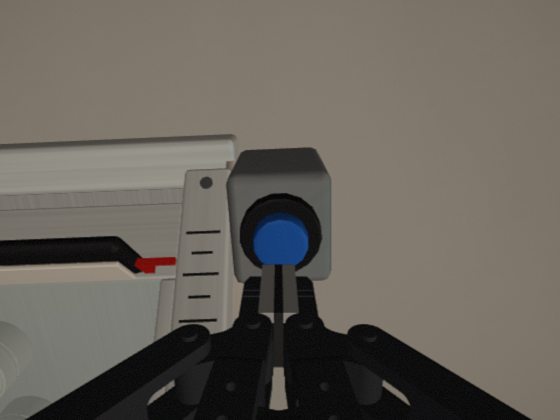

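View pics/scene3.png

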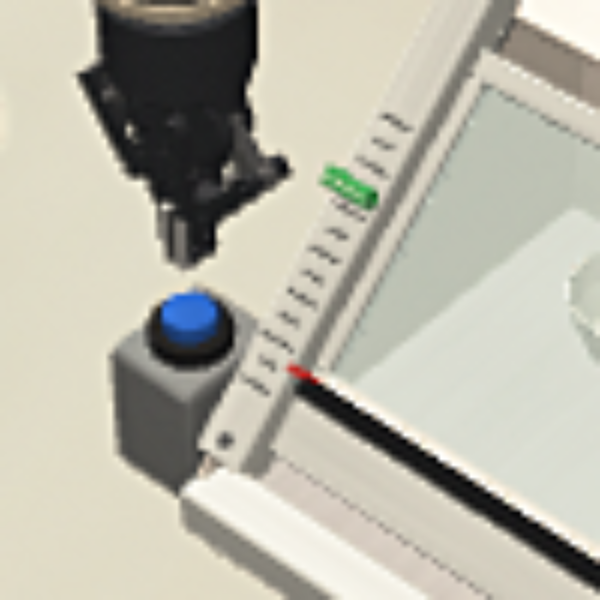

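Run:
```python
from h import *
W,S=cam("wrist"),cam("scene")
s=robot.observe();p=s["tool_pos"];R=s["tcp_rot"]
for d in(-.005,0,.005,.014):
    print(d,[proj(W,p+R@[x,0,d]) for x in(-.011,0,.011)],proj(S,p+R@[0,0,d]))
for z in (.1,.107):print(proj(W,[.629,-.2965,z]),proj(S,[.629,-.2965,z]))
```

```text
-0.005 [array([276.9493, 283.9683]), array([276.9276, 263.4672]), array([276.905 , 242.1305])] [271.9949 176.8153]
0 [array([276.9771, 278.7247]), array([276.9565, 258.6521]), array([276.9351, 237.783 ])] [272.054  178.0032]
0.005 [array([277.0036, 273.7407]), array([276.984, 254.08 ]), array([276.9637, 233.6591])] [272.1129 179.1856]
0.014 [array([277.048 , 265.3649]), array([277.0301, 246.4061]), array([277.0115, 226.7467])] [272.218  181.2997]
[278.5612 237.9701] [271.8694 183.297 ]
[278.5783 243.3698] [271.7869 181.6672]
```

>>> drive_tool --pt "1 1 -4 0 0 0" --pt "0 0 -3 0 0 0" --pt "0 0 0 0 0 0"

```text
t: 5.6
tool_pos: [0.6293, -0.2966, 0.1149]
tcp_rot: [[-0.272, 0.962, -0.0], [0.962, 0.272, 0.0], [0.0, -0.0, -1.0]]
contact_force: [0.4, 0.4, -0.3]
opening: 0.0
```

>>> drive_tool --pt "0 0 -3 0 0 0" --pt "0 0 -3 0 0 0" --pt "0 0 0 0 0 0"

```text
t: 5.98
tool_pos: [0.6293, -0.2967, 0.109]
tcp_rot: [[-0.272, 0.962, -0.0], [0.962, 0.272, 0.0], [0.0, -0.0, -1.0]]
contact_force: [0.3, -0.8, 0.6]
opening: 0.0
```

Run:
```python
from h import *
im=robot.camera("wrist");cv2.imwrite("pics/wrist4.png",im)
im=robot.camera("scene");cv2.imwrite("pics/scene4.png",cv2.resize(im[130:230,240:340],None,fx=6,fy=6))
```

```text
(no output)
```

View pics/wrist4.png

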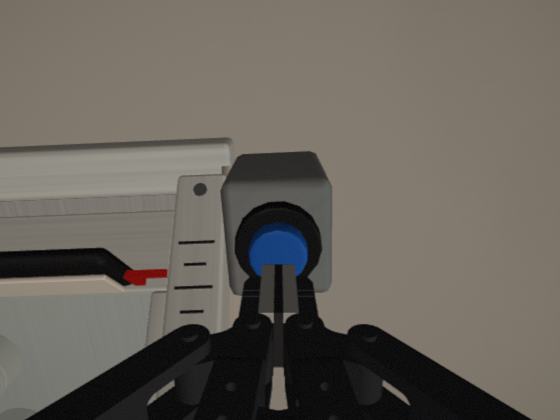

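View pics/scene4.png

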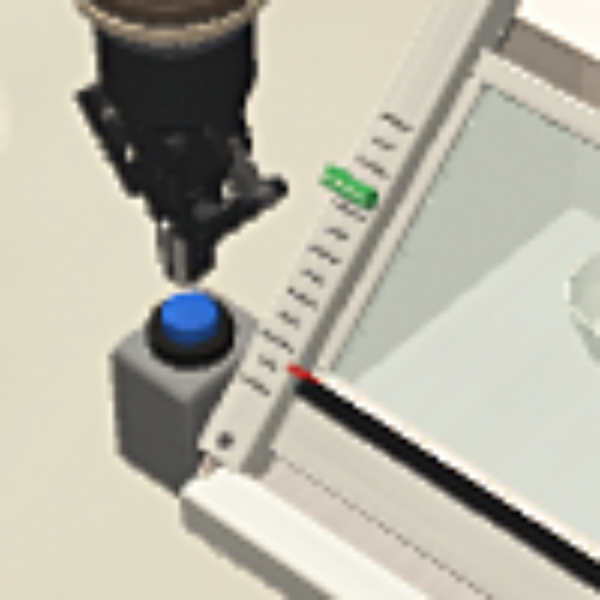

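>>> drive_tool --pt "0 0 -2 0 0 0" --pt "0 0 -2 0 0 0" --pt "0 0 0 0 0 0"

```text
t: 6.45
tool_pos: [0.6294, -0.2967, 0.1051]
tcp_rot: [[-0.272, 0.962, -0.0], [0.962, 0.272, 0.0], [0.0, -0.0, -1.0]]
contact_force: [0.7, -0.3, -0.4]
opening: 0.0002
```

>>> drive_tool --pt "0 0 -2 0 0 0" --pt "0 0 -2 0 0 0" --pt "0 0 0 0 0 0"

```text
t: 6.82
tool_pos: [0.6294, -0.2967, 0.101]
tcp_rot: [[-0.272, 0.962, -0.0], [0.962, 0.272, 0.0], [0.0, -0.0, -1.0]]
contact_force: [0.8, 0.4, -0.9]
opening: -0.0
```

Run:
```python
from h import *
im=robot.camera("wrist");im2=robot.camera("scene");im3=robot.camera("top")
cv2.imwrite("pics/a5.png",np.hstack([cv2.resize(im2[150:220,240:310],(380,380)),cv2.resize(im[150:350,200:400],(380,380))]))
cv2.imwrite("pics/t5.png",cv2.resize(im3[140:240,230:350],None,fx=5,fy=5))
```

```text
(no output)
```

View pics/a5.png

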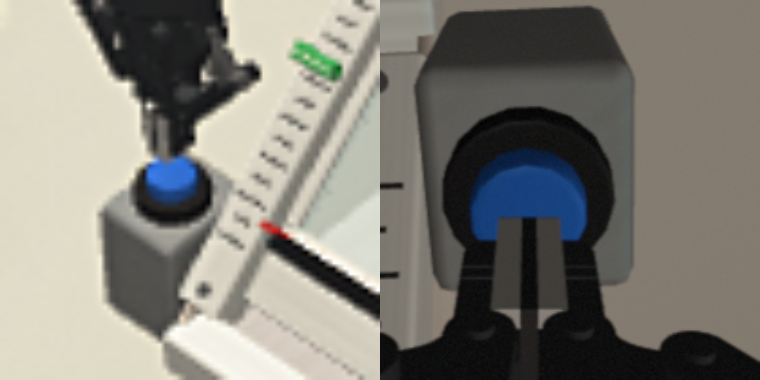

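View pics/t5.png

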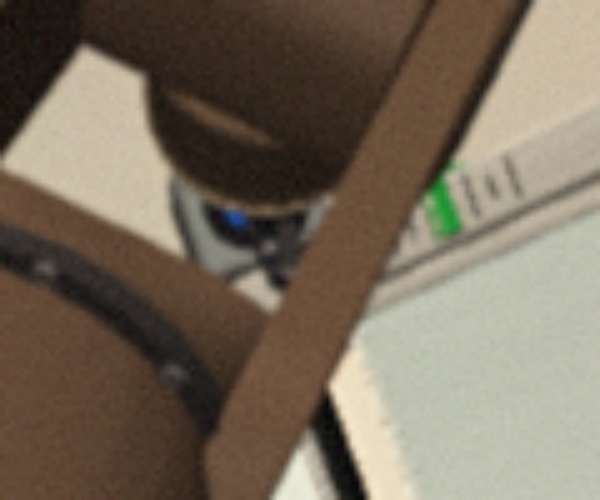

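>>> drive_tool --pt "0 0 -2 0 0 0" --pt "0 0 -2 0 0 0" --pt "0 0 0 0 0 0"

```text
t: 7.35
tool_pos: [0.6294, -0.2967, 0.097]
tcp_rot: [[-0.272, 0.962, -0.0], [0.962, 0.272, 0.0], [0.0, -0.0, -1.0]]
contact_force: [0.1, 0.5, -0.6]
opening: -0.0001
```

Run:
```python
from h import *
im=robot.camera("wrist");im2=robot.camera("scene")
print(robot.observe()["ft_torque"],robot.observe()["contact_force"])
cv2.imwrite("pics/a6.png",np.hstack([cv2.resize(im2[150:220,240:310],(380,380)),cv2.resize(im[150:350,200:400],(380,380))]))
```

```text
[-0.0035  0.0432 -0.0203] [-0.1436  0.3117  0.1671]
```

View pics/a6.png

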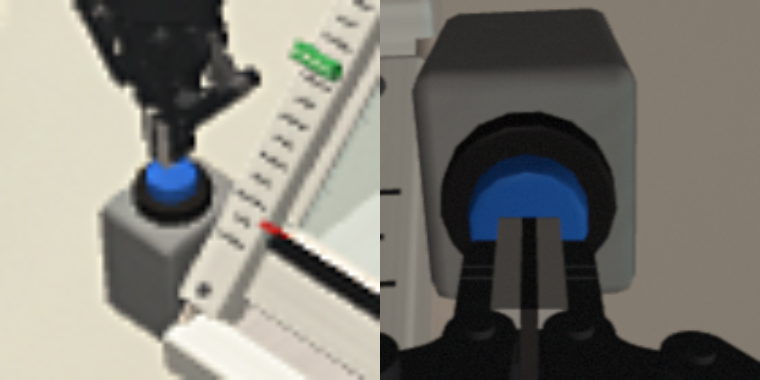

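>>> drive_tool --pt "0 0 -2 0 0 0" --pt "0 0 -2 0 0 0" --pt "0 0 0 0 0 0"

```text
t: 7.82
tool_pos: [0.6293, -0.2967, 0.093]
tcp_rot: [[-0.272, 0.962, -0.0], [0.962, 0.272, 0.0], [0.0, -0.0, -1.0]]
contact_force: [0.8, 0.5, 0.5]
opening: -0.0
```

Run:
```python
from h import *
im=robot.camera("wrist");im2=robot.camera("scene")
cv2.imwrite("pics/a7.png",np.hstack([cv2.resize(im2[150:210,240:300],(400,400),interpolation=cv2.INTER_CUBIC),cv2.resize(im[150:350,200:400],(400,400))]))
S=cam("scene")
for z in(.107,.117,.127):print(z,proj(S,[.629,-.2965,z]))
for q in("fan_button","fan_button_top"):print([(d.get("box"),d["p"]) for d in robot.regions_of("scene",q)])
```

```text
0.107 [271.7869 181.6672]
0.117 [271.6681 179.3202]
0.127 [271.5481 176.9507]
[([266.0, 180.1, 274.9, 185.6], 0.36)]
[([269.8, 179.2, 277.0, 186.8], 0.61)]
```

View pics/a7.png

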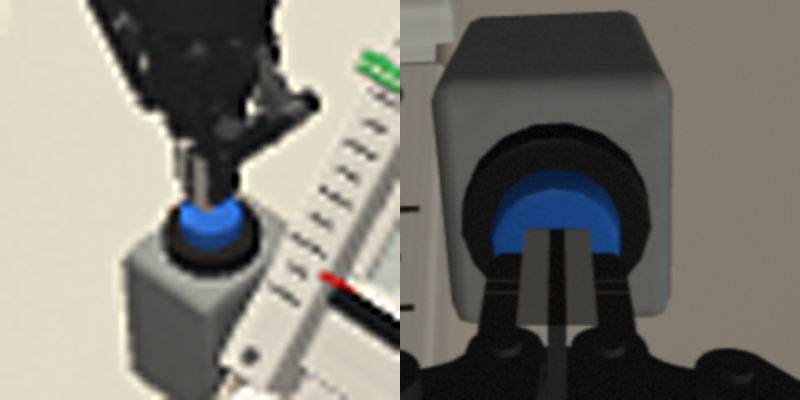

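>>> drive_tool --pt "0 0 -2 0 0 0" --pt "0 0 0 0 0 0"

```text
t: 8.28
tool_pos: [0.6294, -0.2967, 0.0911]
tcp_rot: [[-0.272, 0.962, -0.0], [0.962, 0.272, 0.0], [0.0, -0.0, -1.0]]
contact_force: [1.0, -0.5, 0.2]
opening: -0.0
```

>>> drive_tool --pt "0 0 -2 0 0 0" --pt "0 0 0 0 0 0"

```text
t: 8.52
tool_pos: [0.6293, -0.2967, 0.089]
tcp_rot: [[-0.272, 0.962, -0.0], [0.962, 0.272, 0.0], [0.0, -0.0, -1.0]]
contact_force: [0.0, 1.5, 0.0]
opening: 0.0003
```

>>> drive_tool --pt "0 0 -2 0 0 0" --pt "0 0 0 0 0 0"

```text
t: 8.78
tool_pos: [0.6294, -0.2967, 0.0871]
tcp_rot: [[-0.272, 0.962, -0.0], [0.962, 0.272, 0.0], [0.0, -0.0, -1.0]]
contact_force: [-0.2, 0.6, 0.4]
opening: -0.0001
```

Run:
```python
from h import *
im=robot.camera("wrist");im2=robot.camera("scene")
cv2.imwrite("pics/a8.png",np.hstack([cv2.resize(im2[150:210,240:300],(400,400),interpolation=cv2.INTER_CUBIC),cv2.resize(im[150:350,200:400],(400,400))]))
```

```text
(no output)
```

View pics/a8.png

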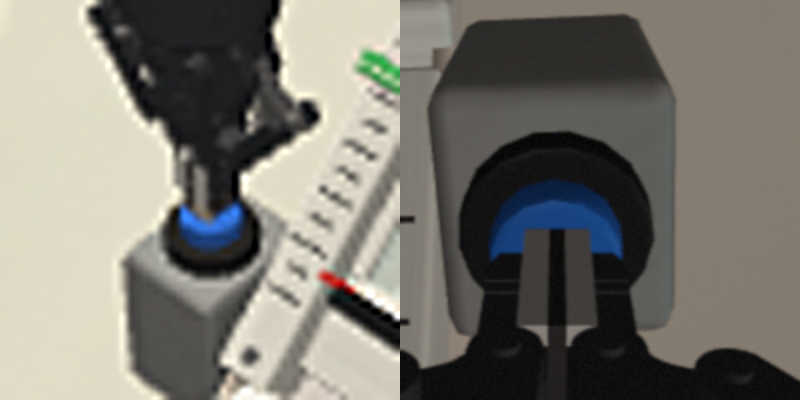

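>>> drive_tool --pt "0 0 -2 0 0 0" --pt "0 0 0 0 0 0"

```text
t: 9.12
tool_pos: [0.6295, -0.2967, 0.0851]
tcp_rot: [[-0.272, 0.962, -0.0], [0.962, 0.272, 0.0], [0.0, -0.0, -1.0]]
contact_force: [-0.1, -0.1, 0.6]
opening: -0.0001
```

>>> drive_tool --pt "0 0 -2 0 0 0" --pt "0 0 0 0 0 0"

```text
t: 9.38
tool_pos: [0.6296, -0.2968, 0.0833]
tcp_rot: [[-0.272, 0.962, 0.0], [0.962, 0.272, -0.0], [-0.0, 0.0, -1.0]]
contact_force: [0.5, 0.4, 2.5]
opening: -0.0001
```

>>> drive_tool --pt "0 0 -2 0 0 0" --pt "0 0 0 0 0 0"

```text
t: 9.62
tool_pos: [0.6296, -0.2968, 0.0813]
tcp_rot: [[-0.272, 0.962, 0.0], [0.962, 0.272, -0.0], [-0.0, 0.0, -1.0]]
contact_force: [0.1, -0.7, 3.4]
opening: 0.0001
```

Run:
```python
from h import *
im=robot.camera("wrist");im2=robot.camera("scene")
s=robot.observe();print(s["contact_force"],s["ft_torque"])
cv2.imwrite("pics/a9.png",np.hstack([cv2.resize(im2[150:210,240:300],(400,400),interpolation=cv2.INTER_CUBIC),cv2.resize(im[150:350,200:400],(400,400))]))
```

```text
[ 0.1671 -0.3302  3.0248] [ 0.0212 -0.0048 -0.0098]
```

View pics/a9.png

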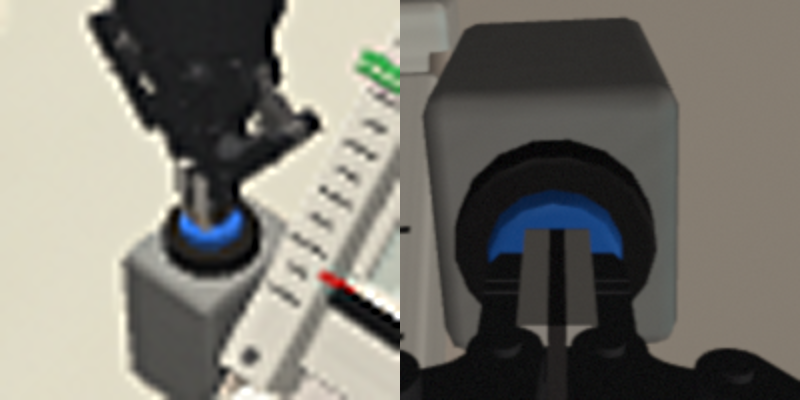

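>>> drive_tool --pt "0 0 -2 0 0 0" --pt "0 0 -1 0 0 0" --pt "0 0 0 0 0 0"

```text
t: 10.1
tool_pos: [0.6297, -0.2968, 0.079]
tcp_rot: [[-0.272, 0.962, 0.0], [0.962, 0.272, -0.0], [-0.0, 0.0, -1.0]]
contact_force: [-3.8, 1.9, 12.4]
opening: 0.0
```

>>> drive_tool --pt "0 0 -1 0 0 0" --pt "0 0 0 0 0 0"

```text
t: 10.35
tool_pos: [0.6297, -0.2969, 0.0788]
tcp_rot: [[-0.272, 0.962, 0.001], [0.962, 0.272, -0.0], [-0.001, 0.001, -1.0]]
contact_force: [-6.4, 2.7, 22.8]
opening: -0.0003
```

>>> drive_tool --pt "0 0 15 0 0 0" --pt "0 0 35 0 0 0" --pt "0 0 50 0 0 0" --pt "0 0 0 0 0 0"

```text
t: 10.85
tool_pos: [0.6316, -0.2979, 0.1816]
tcp_rot: [[-0.272, 0.962, 0.006], [0.962, 0.272, -0.003], [-0.004, 0.005, -1.0]]
contact_force: [-0.6, 0.5, -0.2]
opening: -0.0
```

Run:
```python
from h import *
s=robot.observe();print(s["joints"],s["tool_pos"],s["contact_force"])
im=robot.camera("wrist");im2=robot.camera("scene")
cv2.imwrite("pics/w10.png",im);cv2.imwrite("pics/a10.png",cv2.resize(im2[140:260,250:400],(750,600),interpolation=cv2.INTER_CUBIC))
C=cam("wrist")
for n in("wrist","scene"):
  for q in("fan_button_top","lip_under","pointer","green_clip_line"):
    print(n,q,[(np.round(d["position"],1),round(d["p"],2)) for d in robot.mark_of(n,q)][:3])
```

```text
[-0.4841  0.5699  1.5088  0.      1.0564 -0.7591] [ 0.6316 -0.2979  0.1816] [-0.6183  0.5266 -0.2333]
wrist fan_button_top [(array([274.6, 201.6]), 0.75)]
wrist lip_under [(array([ 79. , 168.3]), 0.56)]
wrist pointer [(array([193.7, 221.3]), 0.64)]
wrist green_clip_line []
scene fan_button_top [(array([272.2, 176.6]), 0.62)]
scene lip_under [(array([316.1, 214. ]), 0.55)]
scene pointer [(array([286.8, 191.4]), 0.85), (array([369.2, 194. ]), 0.47)]
scene green_clip_line [(array([273.3, 176.8]), 0.61), (array([299.8, 163.3]), 0.57)]
```

View pics/w10.png

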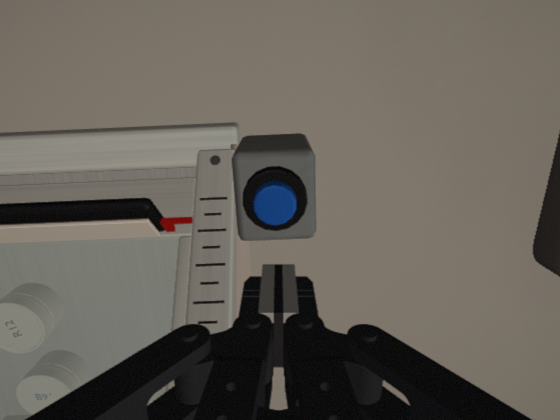

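View pics/a10.png

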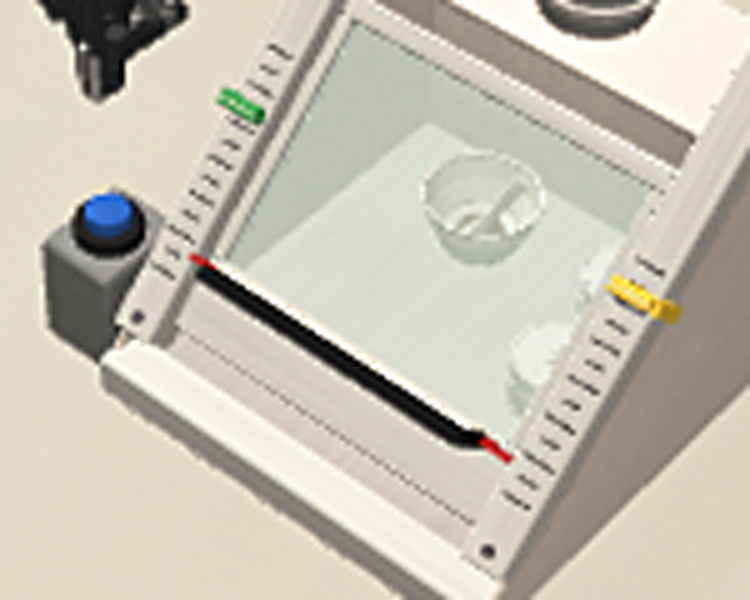

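```bash
cat > kin.py <<'E'
from h import *
from scipy.spatial.transform import Rotation as Ro
Rz=lambda a:Ro.from_euler('z',a).as_matrix();Ry=lambda a:Ro.from_euler('y',a).as_matrix()
def rot(j):return Rz(j[0])@Ry(j[1]+j[2])@Rz(j[3])@Ry(j[4])@Rz(j[5]+np.pi/2)
def wr(j,P):
    a1,L2,L3,a3,h=P[:5];q=j[1]+j[2]
    return Rz(j[0])@np.array([a1+L2*np.sin(j[1])+L3*np.sin(q)+a3*np.cos(q),0,h+L2*np.cos(j[1])+L3*np.cos(q)-a3*np.sin(q)])
def fk(j,P):R=rot(j);return wr(j,P)+P[5]*R[:,2],R
D=[([-1.3216,0.4808,1.5969,0,1.0651,-0.0466],[0.1894,-0.6213,0.2087]),
([-0.4866,0.4414,1.2936,0.0004,1.407,-0.7654],[0.623,-0.2951,0.3587]),
([-0.4893,0.605,1.5503,0,0.9867,-0.7643],[0.6255,-0.2988,0.1422]),
([-0.4841,0.5699,1.5088,0,1.0564,-0.7591],[0.6316,-0.2979,0.1816])]
def fit(D,w=.02):
    p0=np.array([0,.6,.6,0,.4,.3])
    f=lambda P:np.concatenate([fk(j,P)[0]-x for j,x in D]+[w*.01*(P-p0)])
    r=least_squares(f,p0,x_scale=.1);return r.x,r.fun
E
python3 - <<'E'
from kin import *
P,f=fit(D);print(P,f[:-6]*1000)
E
```

```text
[0.0034 0.5865 0.4458 0.0309 0.6994 0.7676] [-29.4648  -7.1636  -0.3702 -14.3347 -26.5587  -0.0059 -15.1958 -26.1805
   0.2036 -12.6047 -27.5883   0.1726]
```

```bash
sed -i 's/\+a3\*np.cos(q),0,h/+a3*np.cos(q),P[6],h/; s/p0=np.array(\[0,.6,.6,0,.4,.3\])/p0=np.array([0,.6,.6,0,.35,.3,0.03])/' kin.py
python3 - <<'E'
from kin import *
P,f=fit(D);print(P,f[:-7]*1000)
E
```

```text
[-0.      0.5978  0.4449  0.0332  0.318   0.3943  0.0303] [-0.0261 -0.0012 -0.0098 -0.0133 -0.0277 -0.0018  0.0242  0.0383 -0.0092
  0.0058  0.0095  0.0209]
```

```bash
cat > ev.py <<'E'
from kin import *
lo=np.array([-2.75,-.82,.23,-1.56,.09,-2.92]);hi=np.array([2.75,2.05,2.67,4.7,2.69,2.92])
yaw=np.radians(-72);O=np.array([.455,-.347,0])
Rc=Rz(yaw);s3=Rc@[.7071,0,.7071];n3=Rc@[-.7071,0,.7071];y3=Rc@[0,1.,0];F=O+[0,0,.03]
def pt(s,n,y=0):return F+s*s3+n*n3+y*y3
def tool(phi,tilt,sg):
    # tilt: extra rotation about y (deg) from perpendicular; positive = more horizontal
    z=-n3*np.cos(phi)+y3*np.sin(phi);x=sg*s3;R=np.c_[x,np.cross(z,x),z]
    return Ro.from_rotvec(-np.radians(tilt)*y3).as_matrix()@R
def ik(p,R,P,seed):
    f=lambda j:np.concatenate([fk(j,P)[0]-p,.3*(Ro.from_matrix(fk(j,P)[1].T@R).as_rotvec())])
    best=None
    for sd in seed:
        r=least_squares(f,np.clip(sd,lo+1e-3,hi-1e-3),bounds=(lo,hi))
        if best is None or r.cost<best.cost:best=r
    return best.x,np.sqrt(2*best.cost)
E
cat > e1.py <<'E'
from ev import *
seeds=[[-.4,.3,2.,-1,.7,0],[-.3,.2,2.2,-1.2,.7,-2.5],[-.3,.0,2.4,-1,.7,2.5],[-.3,0,2.4,3,.7,0]]
for d in(.33,.43):
  P=fit(D)[0];P[4]+=d-P[5];P[5]=d
  for sg in(-1,1):
   for phi in(0,20,40):
    for tilt in(0,-15):
     R=tool(np.radians(phi),tilt,sg)
     o=[]
     for s in(.03,.14):
      j,e=ik(pt(s,.05)+.022*R[:,2],R,P,seeds);o.append((np.round(j,2).tolist(),round(e*1000,1)))
     print(d,sg,phi,tilt,*o)
E
python3 e1.py
```

```text
0.33 -1 0 0 ([-0.39, 0.6, 2.32, 4.21, 0.66, 1.3], np.float64(0.0)) ([-0.52, 0.46, 2.17, 4.46, 0.51, 0.85], np.float64(0.0))
0.33 -1 0 -15 ([-0.5, 0.52, 2.21, -1.53, 0.35, 0.64], np.float64(0.0)) ([-0.61, 0.42, 2.04, -0.91, 0.39, -0.12], np.float64(0.0))
0.33 -1 20 0 ([-0.63, 0.63, 2.48, 3.3, 0.81, 1.89], np.float64(0.0)) ([-0.74, 0.44, 2.31, 3.2, 0.46, 1.87], np.float64(0.0))
0.33 -1 20 -15 ([-0.72, 0.51, 2.36, 2.98, 0.35, 2.18], np.float64(0.0)) ([-0.81, 0.39, 2.16, 1.73, 0.11, -2.92], np.float64(2.2))
0.33 -1 40 0 ([-0.94, 0.75, 2.53, 2.63, 1.12, 2.06], np.float64(0.0)) ([-1.0, 0.53, 2.34, 2.39, 0.79, 2.36], np.float64(0.0))
0.33 -1 40 -15 ([-0.98, 0.63, 2.42, 2.32, 0.78, 2.5], np.float64(0.0)) ([-1.03, 0.48, 2.24, 1.96, 0.62, 2.92], np.float64(5.6))
0.33 1 0 0 ([-0.39, 0.6, 2.32, 4.21, 0.66, -1.84], np.float64(0.0)) ([-0.52, 0.46, 2.17, 4.46, 0.51, -2.29], np.float64(0.0))
0.33 1 0 -15 ([-0.5, 0.52, 2.21, -1.53, 0.35, -2.51], np.float64(0.0)) ([-0.62, 0.42, 2.02, -0.82, 0.4, 2.92], np.float64(7.1))
0.33 1 20 0 ([-0.63, 0.63, 2.48, 3.3, 0.81, -1.25], np.float64(0.0)) ([-0.74, 0.44,
[... 1249 characters left out ...]
0)) ([-0.41, 0.49, 2.29, 4.37, 0.6, -2.06], np.float64(0.0))
0.43 1 0 -15 ([-0.42, 0.52, 2.29, 4.61, 0.38, -2.27], np.float64(0.0)) ([-0.54, 0.41, 2.15, -1.17, 0.38, -2.92], np.float64(6.5))
0.43 1 20 0 ([-0.59, 0.8, 2.65, 3.3, 1.15, -1.18], np.float64(0.0)) ([-0.74, 0.49, 2.49, 3.2, 0.69, -1.25], np.float64(0.0))
0.43 1 20 -15 ([-0.74, 0.55, 2.49, 3.01, 0.52, -1.01], np.float64(0.0)) ([-0.84, 0.38, 2.3, 2.45, 0.19, -0.53], np.float64(0.0))
0.43 1 40 0 ([-1.13, 1.0, 2.67, 2.52, 1.41, -1.35], np.float64(5.6)) ([-1.15, 0.65, 2.52, 2.39, 1.02, -1.02], np.float64(0.0))
0.43 1 40 -15 ([-1.15, 0.75, 2.55, 2.31, 0.94, -0.88], np.float64(0.0)) ([-1.17, 0.52, 2.36, 1.96, 0.71, -0.4], np.float64(0.0))
```

```bash
cat > e2.py <<'E'
from ev import *
seeds=[[-.4,.3,2.,-1,.7,0],[-.3,.2,2.2,-1.4,.5,.8],[-.3,.0,2.4,-1,.7,-.5]]
hi[3]=1.5
for d in(.33,.43):
  P=fit(D)[0];P[4]+=d-P[5];P[5]=d
  for sg in(-1,):
   for phi in(-30,-15,0):
    for tilt in(0,-10,-20):
     R=tool(np.radians(phi),tilt,sg)
     o=[]
     for s in(.03,.14):
      j,e=ik(pt(s,.05)+.022*R[:,2],R,P,seeds);o.append((np.round(j,2).tolist(),round(e*1000,1)))
     print(d,sg,phi,tilt,*o)
E
python3 e2.py
```

```text
0.33 -1 -30 0 ([-0.25, 0.74, 2.0, -1.17, 1.02, 0.62], np.float64(0.0)) ([-0.36, 0.64, 1.88, -1.14, 1.06, 0.37], np.float64(0.0))
0.33 -1 -30 -10 ([-0.3, 0.7, 1.95, -1.0, 0.97, 0.34], np.float64(0.0)) ([-0.41, 0.62, 1.81, -0.95, 1.04, 0.09], np.float64(0.0))
0.33 -1 -30 -20 ([-0.36, 0.68, 1.89, -0.81, 0.96, 0.06], np.float64(0.0)) ([-0.45, 0.61, 1.74, -0.77, 1.07, -0.17], np.float64(0.0))
0.33 -1 -15 0 ([-0.3, 0.65, 2.16, -1.5, 0.79, 0.87], np.float64(0.0)) ([-0.42, 0.54, 2.03, -1.36, 0.77, 0.51], np.float64(0.0))
0.33 -1 -15 -10 ([-0.36, 0.6, 2.11, -1.24, 0.68, 0.5], np.float64(0.0)) ([-0.47, 0.51, 1.96, -1.05, 0.73, 0.13], np.float64(0.0))
0.33 -1 -15 -20 ([-0.43, 0.57, 2.03, -0.91, 0.65, 0.09], np.float64(0.0)) ([-0.53, 0.5, 1.87, -0.74, 0.77, -0.24], np.float64(0.0))
0.33 -1 0 0 ([-0.36, 0.55, 2.19, -1.56, 0.6, 0.8], np.float64(47.2)) ([-0.52, 0.45, 2.12, -1.56, 0.5, 0.59], np.float64(20.0))
0.33 -1 0 -10 ([-0.46, 0.52, 2.21, -1.56, 0.42, 0.71], np.float64(15.3)) ([-0.58, 0.43, 2.09, -1.26, 0.39, 0.25], np.float64(0.0))
0.33 -1 0 -20 ([-0.54, 0.5, 2.17, -1.14, 0.31, 0.22], np.floa
[... 537 characters left out ...]
28, 0.58, 2.09, -1.35, 0.82, 0.66], np.float64(0.0))
0.43 -1 -15 -10 ([-0.24, 0.63, 2.13, -1.21, 0.71, 0.62], np.float64(0.0)) ([-0.36, 0.53, 2.0, -1.06, 0.75, 0.26], np.float64(0.0))
0.43 -1 -15 -20 ([-0.34, 0.59, 2.05, -0.9, 0.66, 0.17], np.float64(0.0)) ([-0.45, 0.51, 1.9, -0.74, 0.78, -0.15], np.float64(0.0))
0.43 -1 0 0 ([-0.2, 0.61, 2.25, -1.56, 0.68, 0.99], np.float64(47.8)) ([-0.39, 0.46, 2.2, -1.56, 0.57, 0.73], np.float64(27.6))
0.43 -1 0 -10 ([-0.35, 0.54, 2.26, -1.56, 0.47, 0.83], np.float64(21.1)) ([-0.5, 0.42, 2.19, -1.43, 0.41, 0.51], np.float64(0.0))
0.43 -1 0 -20 ([-0.47, 0.5, 2.24, -1.3, 0.31, 0.45], np.float64(0.0)) ([-0.59, 0.4, 2.07, -0.71, 0.41, -0.28], np.float64(0.0))
```

```bash
cat > e3.py <<'E'
from ev import *
s=robot.observe();p=s["tool_pos"];Rn=s["tcp_rot"]
seeds=[s["joints"],[-.3,.7,2.,-1.1,1,.4]]
R=tool(np.radians(-28),0,-1);print(R)
rv=Ro.from_matrix(R@Rn.T).as_rotvec();print("rotvec",rv,np.linalg.norm(rv))
for d in(.33,.38,.43):
  P=fit(D)[0];P[4]+=d-P[5];P[5]=d
  for sn in((.0,.18,.03),(.03,.12,.03),(.03,.05,.0)):
    t=pt(*sn)+.022*R[:,2];j,e=ik(t,R,P,seeds);print(sn,t,np.round(j,2),e, "delta",(t-p)*1000)
E
python3 e3.py
```

```text
[[-0.2185  0.9423 -0.2536]
 [ 0.6725 -0.0429 -0.7388]
 [-0.7071 -0.332  -0.6243]]
rotvec [-0.8707  0.2189 -0.1549] 0.9110811936398733
(0.0, 0.18, 0.03) [ 0.4386 -0.2329  0.1435] [-0.04  0.58  2.04 -0.98  1.13  0.58] 1.0065318797675566e-10 delta [-190.6494   63.6799  -33.0941]
(0.03, 0.12, 0.03) [ 0.4583 -0.2935  0.1223] [-0.15  0.64  2.   -1.06  1.07  0.56] 4.3021111125860903e-13 delta [-170.9839    3.1556  -54.3071]
(0.03, 0.05, 0.0) [ 0.4451 -0.3498  0.0728] [-0.25  0.72  2.02 -1.21  0.99  0.65] 2.347732337160091e-11 delta [-184.2201  -53.1894 -103.8041]
(0.0, 0.18, 0.03) [ 0.4386 -0.2329  0.1435] [ 0.03  0.63  2.01 -0.93  1.14  0.62] 5.203526792928611e-10 delta [-190.6494   63.6799  -33.0941]
(0.03, 0.12, 0.03) [ 0.4583 -0.2935  0.1223] [-0.08  0.68  1.98 -1.02  1.09  0.6 ] 1.3313798882009949e-11 delta [-170.9839    3.1556  -54.3071]
(0.03, 0.05, 0.0) [ 0.4451 -0.3498  0.0728] [-0.18  0.76  2.   -1.16  1.    0.69] 2.542703223989589e-11 delta [-184.2201  -53.1894 -103.8041]
(0.0, 0.18, 0.03) [ 0.4386 -0.2329  0.1435] [ 0.1   0.68  1.98 -0.89  1.16  0.65] 6.447954342980731e-13 delta [-190.6494   63.6799  -33.0941]
(0.03, 0.12, 0.03) [ 0.4583 -0.2935  0.1223] [-0.01  0.72  1.95 -0.98  1.11  0.63] 3.5145657964610743e-10 delta [-170.9839    3.1556  -54.3071]
(0.03, 0.05, 0.0) [ 0.4451 -0.3498  0.0728] [-0.11  0.8   1.98 -1.11  1.02  0.72] 5.1636005118338386e-15 delta [-184.2201  -53.1894 -103.8041]
```

>>> drive_tool --pt "0 30 30 0 0 0" --pt "-27 5 -7 -0.1244 0.0313 -0.0221" --pt "-27 5 -7 -0.1244 0.0313 -0.0221" --pt "-27 5 -7 -0.1244 0.0313 -0.0221" --pt "-27 5 -7 -0.1244 0.0313 -0.0221" --pt "-27 5 -7 -0.1244 0.0313 -0.0221" --pt "-27 5 -7 -0.1244 0.0313 -0.0221" --pt "-27 5 -7 -0.1244 0.0313 -0.0221" --pt "0 0 0 0 0 0" --pt "0 0 0 0 0 0"

```text
t: 12.6
tool_pos: [0.4414, -0.2317, 0.1582]
tcp_rot: [[-0.219, 0.943, -0.252], [0.673, -0.041, -0.739], [-0.707, -0.331, -0.625]]
contact_force: [1.2, 0.0, -0.2]
opening: 0.0001
```

Run:
```python
from h import *
s=robot.observe();print(s["joints"],s["tool_pos"],s["contact_force"],s["tcp_rot"])
im=robot.camera("wrist");im2=robot.camera("scene")
cv2.imwrite("pics/w11.png",im);cv2.imwrite("pics/s11.png",im2)
for n in("wrist","scene"):
  for q in("lip_under","pointer","green_clip_line"):
    print(n,q,[(np.round(d["position"],1),round(d["p"],2)) for d in robot.mark_of(n,q)][:3])
```

```text
[ 0.0532  0.6173  1.9928 -0.906   1.1685  0.5957] [ 0.4414 -0.2317  0.1582] [ 1.1938  0.0492 -0.1851] [[-0.2192  0.9426 -0.252 ]
 [ 0.6729 -0.041  -0.7386]
 [-0.7065 -0.3314 -0.6253]]
wrist lip_under [(array([325.7, 238.4]), 0.81)]
wrist pointer [(array([492.2, 276.7]), 0.83)]
wrist green_clip_line [(array([473., 389.]), 0.77)]
scene lip_under [(array([314.3, 211.9]), 0.59)]
scene pointer [(array([286.3, 189.4]), 0.65)]
scene green_clip_line [(array([299.6, 162.1]), 0.47)]
```

View pics/w11.png

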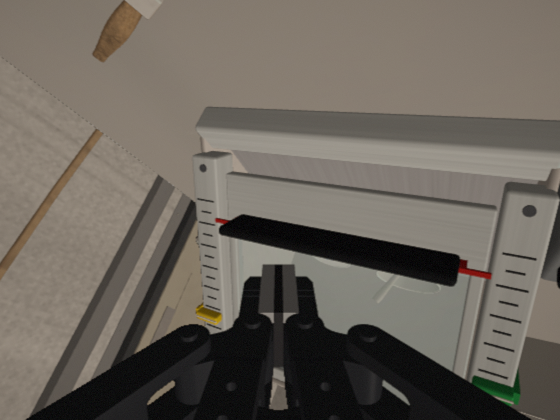

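View pics/s11.png

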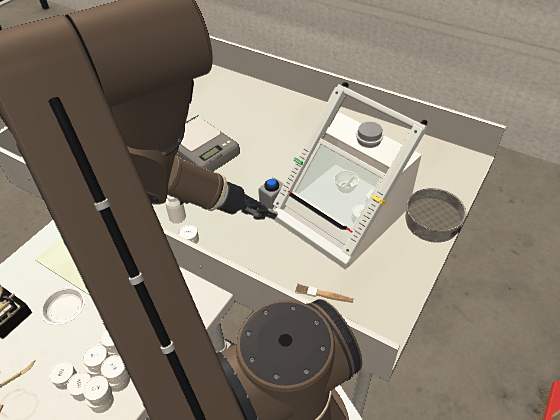

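```bash
cat > geo.py <<'E'
from ev import *
def camw(p,R):
    c=robot.get_calibration("wrist");K=np.array([[c["fx"],0,c["cx"]],[0,c["fy"],c["cy"]],[0,0,1.]])
    T=np.eye(4);T[:3,:3]=R;T[:3,3]=p;M=np.linalg.inv(T@c["T_tool_cam"]);return K,M[:3,:3],M[:3,3]
def orth(R):u,_,v=np.linalg.svd(R);return u@v
W1=camw([.623,-.2951,.3587],orth(np.array([[-.275,.961,0],[.961,.275,0],[.001,0,-1]])))
W10=camw([0.6316,-0.2979,0.1816],orth(np.array([[-0.272,0.962,0.006],[0.962,0.272,-0.003],[-0.004,0.005,-1.0]])))
W11=camw([0.4414,-0.2317,0.1582],orth(np.array([[-0.2192,0.9426,-0.252],[0.6729,-0.041,-0.7386],[-0.7065,-0.3314,-0.6253]])))
S,T=cam("scene"),cam("top")
E
python3 - <<'E'
from geo import *
D={"btn":[(W1,(284.3,156.5)),(W10,(274.6,201.6)),(S,(271.9,182.5)),(T,(279.6,180.5))],
"ptrL":[(W1,(232,171)),(W10,(193,220.5)),(W11,(490.5,275.5)),(S,(288.3,191)),(T,(293.1,199.7))],
"ptrR":[(W11,(217,221)),(S,(352,231.6))],
"green":[(W1,(230,242)),(W11,(473,388)),(S,(300,163.2)),(T,(321,187.9))],
"lip":[(W1,(124.2,165)),(W10,(79,168.3)),(W11,(325.7,238.4)),(S,(314.5,212)),(T,(304.9,249.5))]}
for k,o in D.items():
    X,f=tri(o);c=Rc.T@(X-F);a=(c[0]+c[2])*.7071;n=(c[2]-c[0])*.7071
    print(k,X,"s %.4f n %.4f y %.4f"%(a,n,c[1]),"res",np.round(f,1))
E
```

```text
btn [ 0.6295 -0.2955  0.1023] s 0.0546 n 0.0476 y 0.1819 res [-1.2  0.8  0.2 -0.2 -0.4  0.3 -0.6 -1.6]
ptrL [ 0.5778 -0.3273  0.0968] s 0.0609 n 0.0337 y 0.1229 res [ 0.4 -0.7 -0.7  0.7  0.5 -0.2  0.5 -0.2 -0.3  0.4]
ptrR [ 0.3492 -0.4016  0.0988] s 0.0622 n 0.0351 y -0.1175 res [-0.  -0.1  0.  -0.4]
green [ 0.5978 -0.382   0.1691] s 0.1531 n 0.0436 y 0.1250 res [ 0.6 -0.  -0.7 -0.1  1.3 -0.1 -2.7 -1.8]
lip [ 0.4586 -0.3489  0.0995] s 0.0512 n 0.0471 y 0.0029 res [  1.8  -4.5 -63.8  38.8   1.3  -0.5   1.    0.9  -1.4  -0.2]
```

Run:
```python
from geo import *
s=robot.observe();p=s["tool_pos"];R=s["tcp_rot"];tip=p-.0215*R[:,2]
print("proj tip scene",proj(S,tip),"with +14",proj(S,p+.014*R[:,2]))
c=Rc.T@(tip-F);print("tip s,n,y",(c[0]+c[2])*.7071,(c[2]-c[0])*.7071,c[1])
for sny in((.034,.10,.02),(.034,.042,0)):
    t=pt(*sny)+.0215*R[:,2];print(sny,t,"delta",(t-p)*1000)
print("s3",s3,"n3",n3,"y3",y3)
im=cv2.imread("pics/s11.png");cv2.imwrite("pics/s11c.png",cv2.resize(im[150:270,200:360],None,fx=5,fy=5,interpolation=cv2.INTER_CUBIC))
```

```text
proj tip scene [276.6071 216.2276] with +14 [286.8439 220.1466]
tip s,n,y 0.01048649179864894 0.19038933927762108 0.031918460394816654
(0.034, 0.1, 0.02) [ 0.4542 -0.3123  0.1113] delta [ 13.5541 -80.2841 -47.2906]
(0.034, 0.042, 0) [ 0.4478 -0.3575  0.0703] delta [   7.2063 -125.469   -88.3024]
s3 [ 0.2185 -0.6725  0.7071] n3 [-0.2185  0.6725  0.7071] y3 [0.9511 0.309  0.    ]
```

View pics/s11c.png

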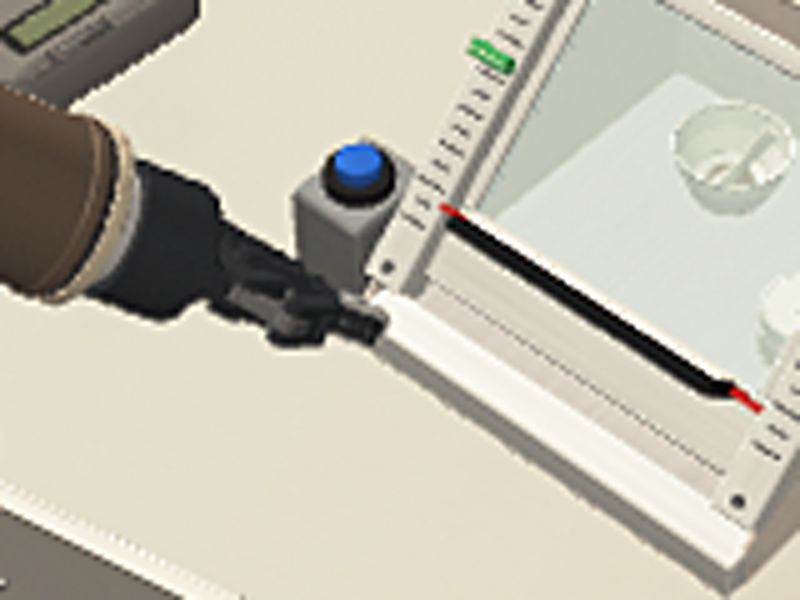

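>>> drive_tool --pt "4 -27 -16 0 0 0" --pt "5 -27 -16 0 0 0" --pt "5 -26 -15 0 0 0" --pt "0 0 0 0 0 0" --pt "0 0 0 0 0 0"

```text
t: 13.62
tool_pos: [0.4543, -0.3116, 0.1115]
tcp_rot: [[-0.219, 0.942, -0.253], [0.672, -0.043, -0.739], [-0.707, -0.332, -0.624]]
contact_force: [0.9, -0.3, 0.2]
opening: -0.0001
```

```bash
cat > st.py <<'E'
import sys
from geo import *
i=sys.argv[1]
s=robot.observe();p=s["tool_pos"];R=s["tcp_rot"];tip=p-.0215*R[:,2]
c=Rc.T@(tip-F);print("t",s["t"],"tip s,n,y %.4f %.4f %.4f"%((c[0]+c[2])*.7071,(c[2]-c[0])*.7071,c[1]),"F",s["contact_force"],"F.s",s["contact_force"]@s3,s["joints"])
W=camw(p,R)
im=robot.camera("wrist");im2=robot.camera("scene")
cv2.imwrite(f"pics/w{i}.png",im);cv2.imwrite(f"pics/s{i}.png",cv2.resize(im2[130:270,200:380],None,fx=4.2,fy=4.2,interpolation=cv2.INTER_CUBIC))
for q in("pointer","green_clip_line"):
  print([(n,q,np.round(d["position"],1),round(d["p"],2)) for n in("wrist","scene") for d in robot.mark_of(n,q)[:2]])
E
python3 st.py 12
```

```text
t 13.625 tip s,n,y 0.0336 0.1006 0.0203 F [ 0.8939 -0.2917  0.1885] F.s 0.5247478101745124 [-0.0918  0.7074  1.9807 -1.0464  1.07    0.6255]
[('wrist', 'pointer', array([529.2, 321.4]), 0.57), ('scene', 'pointer', array([285.2, 190.3]), 0.96)]
[('scene', 'green_clip_line', array([297.8, 165.2]), 0.35)]
```

View pics/w12.png

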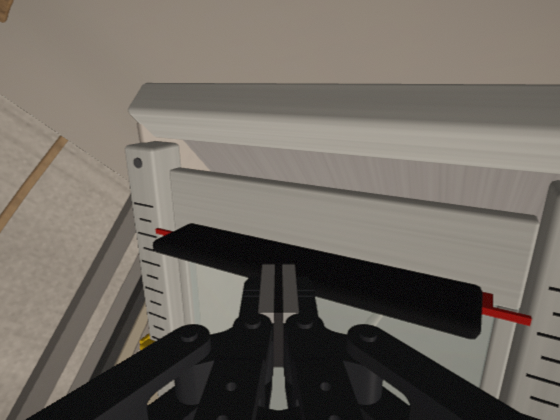

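View pics/s12.png

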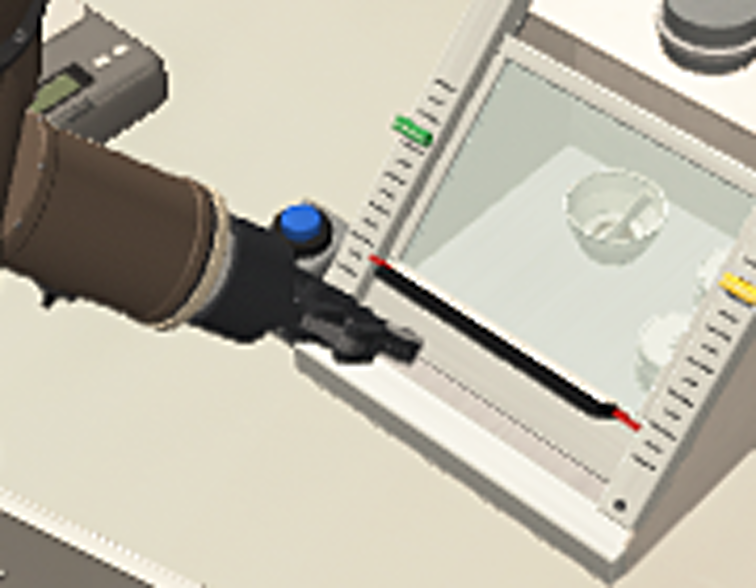

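>>> drive_tool --pt "-2 -15 -14 0 0 0" --pt "-2 -15 -14 0 0 0" --pt "0 0 0 0 0 0"

```text
t: 14.3
tool_pos: [0.449, -0.343, 0.0818]
tcp_rot: [[-0.219, 0.942, -0.256], [0.673, -0.044, -0.739], [-0.707, -0.334, -0.624]]
contact_force: [1.0, 0.2, 0.7]
opening: -0.0001
```

```bash
python3 st.py 13
```

```text
t 14.3 tip s,n,y 0.0326 0.0596 0.0057 F [1.007  0.2051 0.6913] F.s 0.5709377672624535 [-0.1495  0.759   1.989  -1.121   1.0225  0.6716]
[('scene', 'pointer', array([286. , 188.9]), 0.79)]
[('scene', 'green_clip_line', array([297.4, 163.6]), 0.54)]
```

View pics/w13.png

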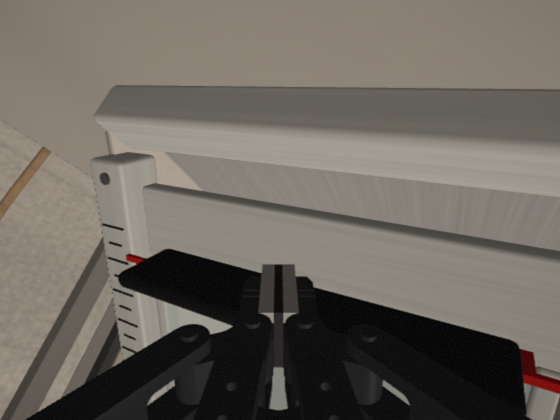

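View pics/s13.png

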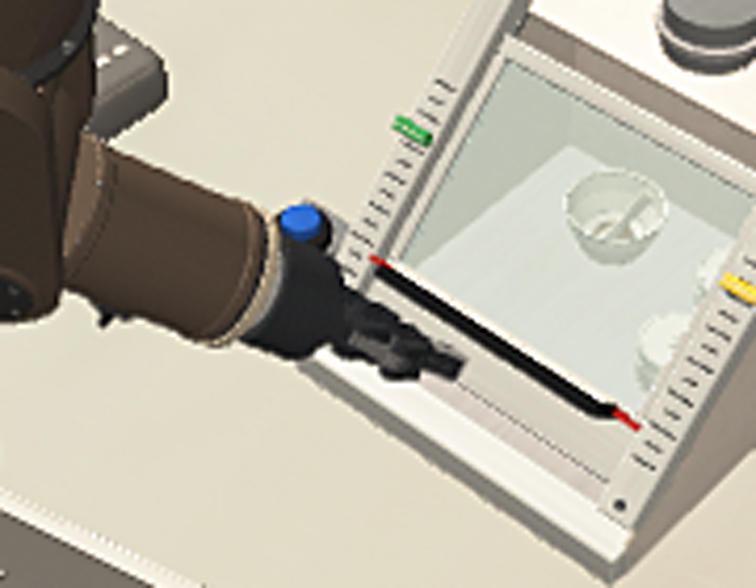

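>>> drive_tool --pt "-1 -7 -6 0 0 0" --pt "-1 -7 -6 0 0 0" --pt "0 0 0 0 0 0"

```text
t: 14.98
tool_pos: [0.4479, -0.3563, 0.0707]
tcp_rot: [[-0.219, 0.942, -0.254], [0.672, -0.043, -0.739], [-0.707, -0.333, -0.624]]
contact_force: [-0.8, -0.7, -0.1]
opening: 0.0004
```

```bash
python3 st.py 14
```

```text
t 14.975 tip s,n,y 0.0335 0.0431 0.0005 F [-0.8167 -0.6959 -0.1341] F.s 0.19469309210627264 [-0.1735  0.7787  1.9901 -1.1544  1.0046  0.6909]
[('scene', 'pointer', array([287.5, 187.1]), 0.61)]
[('scene', 'green_clip_line', array([297. , 164.5]), 0.6), ('scene', 'green_clip_line', array([368.3, 194.7]), 0.37)]
```

View pics/w14.png

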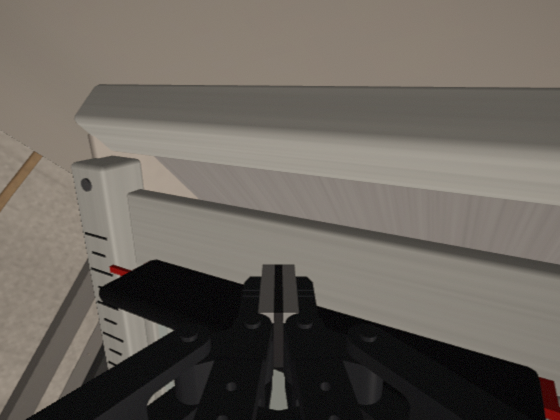

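View pics/s14.png

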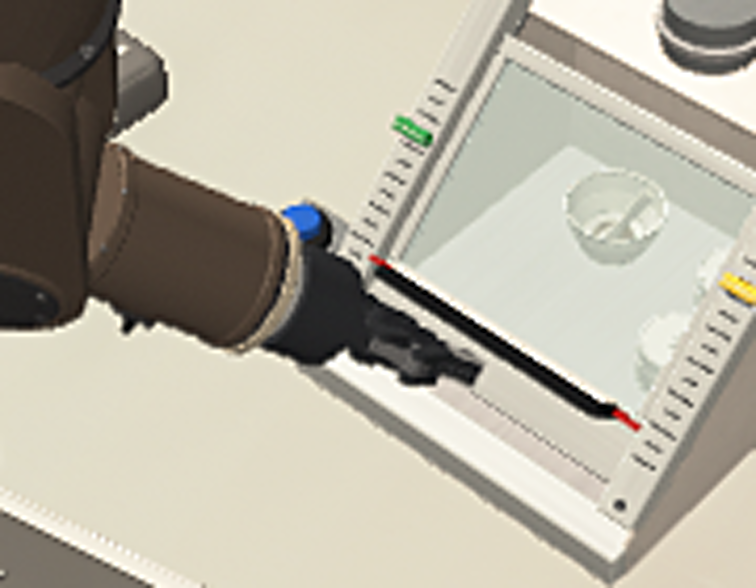

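>>> drive_tool --pt "0.7 -2 2.1 0 0 0" --pt "0.7 -2 2.1 0 0 0" --pt "0 0 0 0 0 0"

```text
t: 15.65
tool_pos: [0.4501, -0.3599, 0.0758]
tcp_rot: [[-0.218, 0.943, -0.253], [0.672, -0.042, -0.739], [-0.708, -0.331, -0.624]]
contact_force: [-0.3, 0.1, -0.0]
opening: -0.0002
```

>>> drive_tool --pt "0.4 -1.3 1.4 0 0 0" --pt "0.4 -1.3 1.4 0 0 0" --pt "0 0 0 0 0 0"

```text
t: 16.02
tool_pos: [0.4507, -0.3624, 0.0784]
tcp_rot: [[-0.219, 0.942, -0.253], [0.672, -0.042, -0.739], [-0.708, -0.332, -0.624]]
contact_force: [-0.0, 0.3, -0.8]
opening: -0.0002
```

>>> drive_tool --pt "0.4 -1.3 1.4 0 0 0" --pt "0 0 0 0 0 0"

```text
t: 16.27
tool_pos: [0.4511, -0.3637, 0.0797]
tcp_rot: [[-0.219, 0.942, -0.253], [0.672, -0.042, -0.739], [-0.708, -0.332, -0.624]]
contact_force: [0.6, 0.4, -1.3]
opening: 0.0001
```

>>> drive_tool --pt "0.4 -1.3 1.4 0 0 0" --pt "0.4 -1.3 1.4 0 0 0" --pt "0 0 0 0 0 0"

```text
t: 16.65
tool_pos: [0.4519, -0.3665, 0.0827]
tcp_rot: [[-0.219, 0.942, -0.253], [0.672, -0.043, -0.74], [-0.708, -0.332, -0.624]]
contact_force: [1.2, -0.1, -0.5]
opening: -0.0001
```

```bash
python3 st.py 15
```

```text
t 16.65 tip s,n,y 0.0497 0.0439 0.0012 F [ 1.207  -0.14   -0.5247] F.s -0.01309808219665402 [-0.1902  0.76    1.9785 -1.152   1.0108  0.6563]
[('scene', 'pointer', array([288., 185.]), 0.73)]
[('scene', 'green_clip_line', array([295.8, 160.8]), 0.61)]
```

View pics/w15.png

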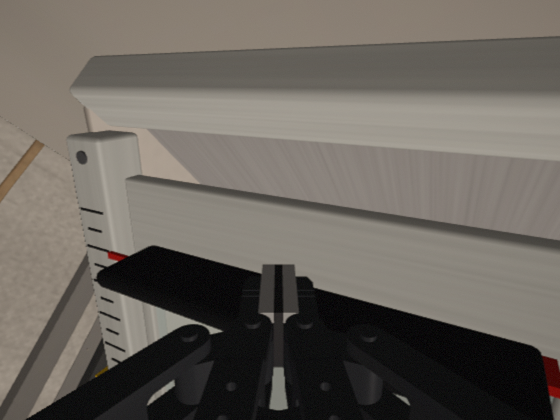

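View pics/s15.png

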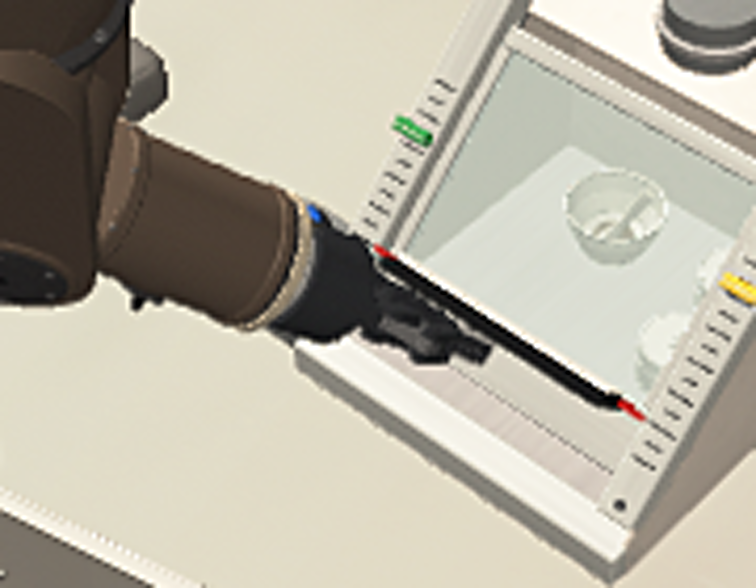

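>>> drive_tool --pt "0.7 -2 2.1 0 0 0" --pt "1.3 -4 4.2 0 0 0" --pt "1.3 -4 4.2 0 0 0" --pt "1.3 -4 4.2 0 0 0" --pt "1.3 -4 4.2 0 0 0" --pt "1.3 -4.1 4.2 0 0 0" --pt "1.3 -4 4.3 0 0 0" --pt "1.3 -4.1 4.2 0 0 0" --pt "1.3 -4 4.3 0 0 0" --pt "1.3 -4 4.2 0 0 0" --pt "0.7 -2 2.1 0 0 0" --pt "0 0 0 0 0 0"

```text
t: 18.45
tool_pos: [0.4651, -0.4068, 0.125]
tcp_rot: [[-0.219, 0.942, -0.253], [0.672, -0.043, -0.74], [-0.708, -0.332, -0.624]]
contact_force: [0.6, -1.0, -0.5]
opening: -0.0001
```

```bash
python3 st.py 16
```

```text
t 18.45 tip s,n,y 0.1096 0.0438 0.0012 F [ 0.5707 -0.9502 -0.5207] F.s 0.3954939890548064 [-0.2545  0.7008  1.9263 -1.1405  1.0308  0.5236]
[('scene', 'pointer', array([295.6, 169.7]), 0.83)]
[('scene', 'green_clip_line', array([298.9, 163.6]), 0.6)]
```

View pics/w16.png

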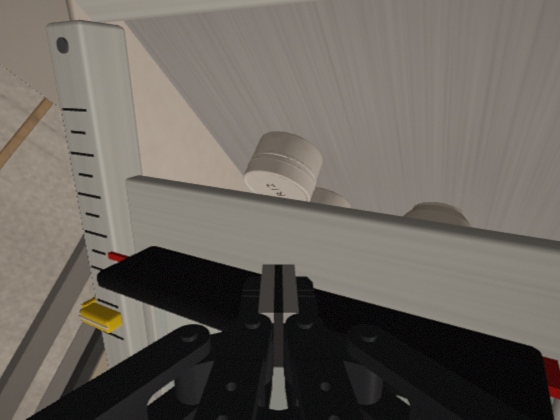

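View pics/s16.png

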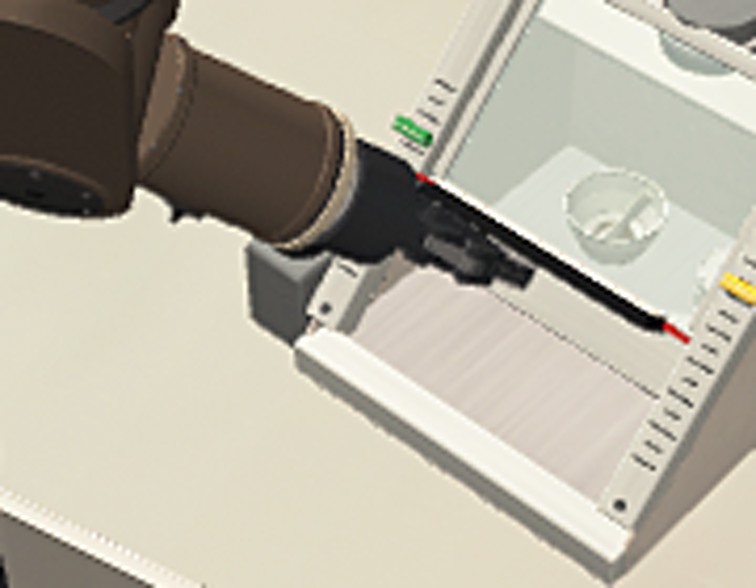

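Run:
```python
from geo import *
u=lambda a,b:np.array([200+a/4.2,130+b/4.2])
def s_of(uv,n,y0):
    f=lambda v:proj(S,pt(v[0],n,y0+v[1]))-uv
    return least_squares(f,[.08,0]).x
for nm,L,Rr in(("14",u(371,258),u(641,428)),("15",u(377,250),u(646,416)),("16",u(419,177),u(690,341))):
    print(nm,s_of(L,.034,.123),s_of(Rr,.034,-.118))
print("green end",[ (n,s_of(u(430,136),n,.125)) for n in(.034,.044)])
im=robot.camera("scene");cv2.imwrite("pics/s17.png",cv2.resize(im[145:205,270:350],None,fx=10,fy=10,interpolation=cv2.INTER_CUBIC))
```

```text
14 [0.0583 0.0002] [ 0.0614 -0.0017]
15 [ 0.0656 -0.0011] [ 0.07   -0.0005]
16 [ 0.1264 -0.0029] [ 0.1282 -0.001 ]
green end [(0.034, array([0.1556, 0.0031])), (0.044, array([ 0.1565, -0.0025]))]
```

View pics/s17.png

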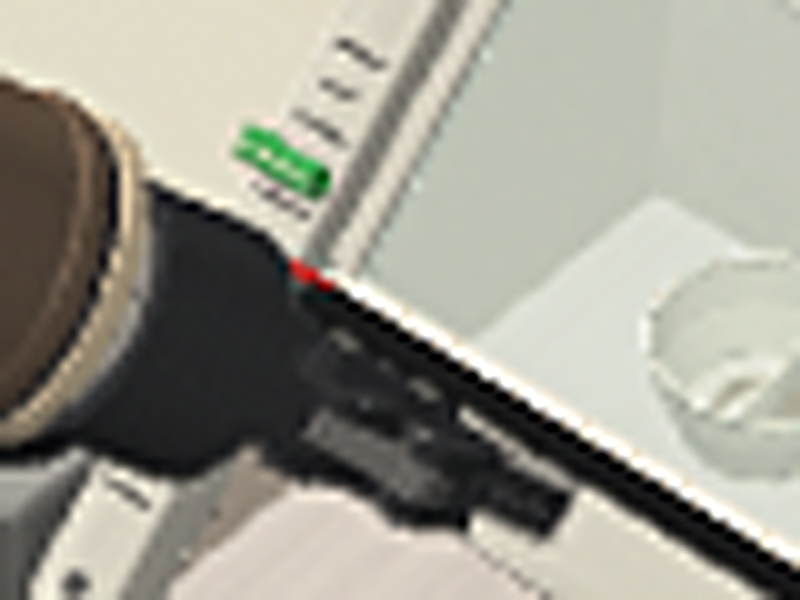

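>>> drive_tool --pt "0.7 -2 2.1 0 0 0" --pt "1.3 -4 4.2 0 0 0" --pt "1.3 -4 4.3 0 0 0" --pt "0.7 -2 2.1 0 0 0" --pt "0 0 0 0 0 0" --pt "-1.1 3.4 -3.6 0 0 0" --pt "0 0 0 0 0 0"

```text
t: 19.68
tool_pos: [0.4678, -0.4147, 0.1335]
tcp_rot: [[-0.22, 0.942, -0.253], [0.672, -0.042, -0.739], [-0.707, -0.332, -0.624]]
contact_force: [0.5, 0.3, 0.1]
opening: -0.0002
```

Run:
```python
from geo import *
s=robot.observe();p=s["tool_pos"];R=s["tcp_rot"]
D.append((s["joints"],p))
Dd=D+[([0.0532,0.6173,1.9928,-0.906,1.1685,0.5957],[0.4414,-0.2317,0.1582])]
P,f=fit(Dd);print("P",P,np.abs(f).max()*1000)
for sny in((.12,.11,.03),(.2,.15,.1),(.237,.144,.18)):
    t=pt(*sny);j,e=ik(t,R,P,[s["joints"]]);print(sny,t,"delta",(t-p)*1000,np.round(j,2),e)
im=robot.camera("scene");cv2.imwrite("pics/s18.png",cv2.resize(im[145:205,270:350],None,fx=10,fy=10,interpolation=cv2.INTER_CUBIC))
```

```text
P [0.0001 0.5972 0.445  0.0329 0.3176 0.3937 0.0303] 0.04670140560047997
(0.12, 0.11, 0.03) [ 0.4857 -0.3445  0.1926] delta [17.9595 70.2786 59.1568] [-0.14  0.6   1.88 -0.99  1.16  0.41] 1.6166700769749586e-12
(0.2, 0.15, 0.1) [ 0.561  -0.3497  0.2775] delta [ 93.2737  65.0102 144.0088] [-0.13  0.58  1.64 -0.92  1.31  0.19] 1.0261805243055302e-11
(0.237, 0.144, 0.18) [ 0.6465 -0.3539  0.2994] delta [178.7539  60.8144 165.9289] [-0.12  0.67  1.39 -0.89  1.41  0.07] 2.4569636217240535e-13
```

View pics/s18.png

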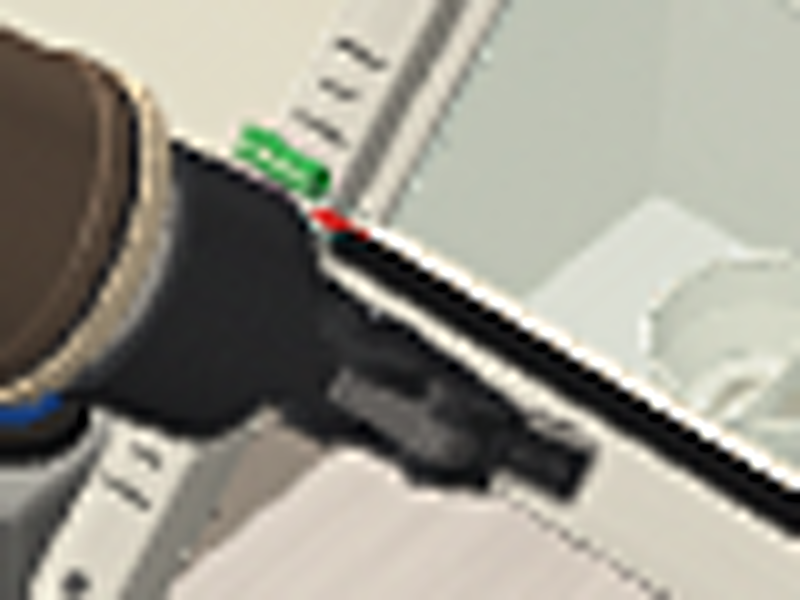

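>>> drive_tool --pt "6 18 15 0 0 0" --pt "12 36 30 0 0 0" --pt "30 5 24 0 0 0" --pt "33 1 24 0 0 0" --pt "33 1 24 0 0 0" --pt "33 0 24 0 0 0" --pt "32 0 25 0 0 0" --pt "0 0 0 0 0 0" --pt "0 0 0 0 0 0"

```text
t: 20.85
tool_pos: [0.646, -0.3539, 0.2988]
tcp_rot: [[-0.22, 0.942, -0.254], [0.672, -0.042, -0.739], [-0.707, -0.333, -0.624]]
contact_force: [-0.6, 0.3, -0.8]
opening: -0.0001
```

```bash
python3 st.py 19
python3 - <<'E'
from h import *
s=robot.observe();print(s["tool_pos"],s["tcp_rot"].tolist())
E
```

```text
t 20.85 tip s,n,y 0.2364 0.1627 0.1896 F [-0.6362  0.2504 -0.8032] F.s -0.8753406085986412 [-0.1246  0.6725  1.3935 -0.8857  1.4146  0.0714]
[('wrist', 'pointer', array([281.7,  66.3]), 0.97), ('scene', 'pointer', array([298.4, 163.2]), 0.83)]
[('wrist', 'green_clip_line', array([274.2,  78.6]), 0.64), ('scene', 'green_clip_line', array([297.9, 161.8]), 0.57), ('scene', 'green_clip_line', array([331.8, 185.4]), 0.26)]
[ 0.6463 -0.3541  0.2995] [[-0.21943395104863056, 0.942129949160101, -0.2534559133710884], [0.6720410473396349, -0.04236318579586686, -0.7393011505333069], [-0.7072549553151493, -0.33256054995265194, -0.6238540765253969]]
```

View pics/w19.png

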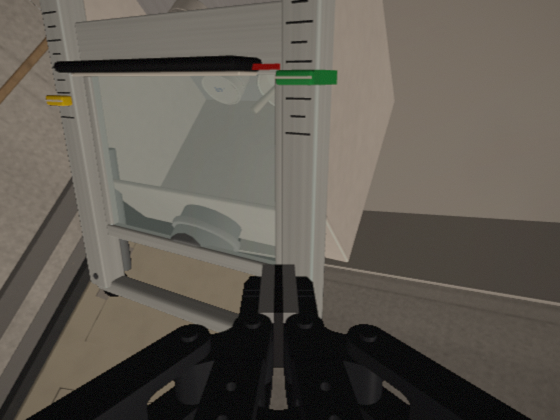

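View pics/s19.png

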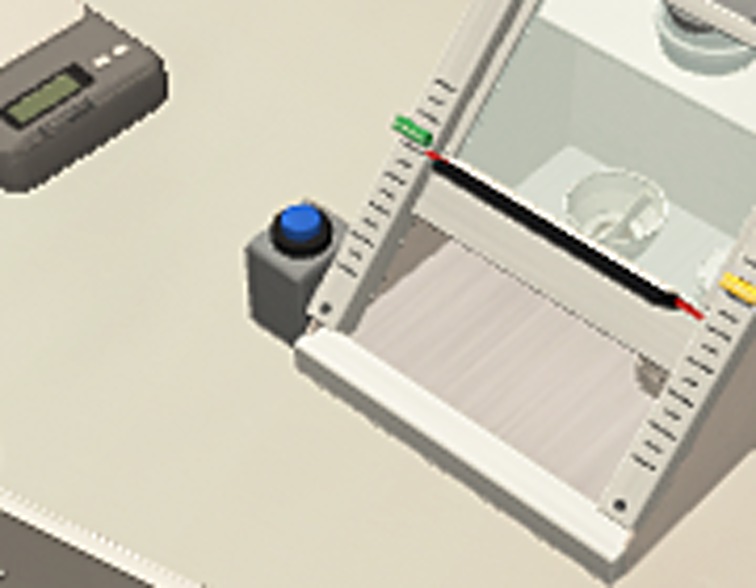

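Run:
```python
from geo import *
im=cv2.imread("pics/w19.png");cv2.imwrite("pics/w19c.png",cv2.resize(im[45:105,240:350],None,fx=7,fy=7,interpolation=cv2.INTER_CUBIC))
W=cam("wrist")
c=-W[1].T@W[2];q=Rc.T@(c-F);print("cam s,n,y",(q[0]+q[2])*.7071,(q[2]-q[0])*.7071,q[1])
def s_of(C,uv,n,y0):
    f=lambda v:proj(C,pt(v[0],n,y0+v[1]))-uv
    return least_squares(f,[.14,0]).x
for n in(.03,.034,.04,.046):print(n,"ptr",s_of(W,(280,67),n,.12),"grn",s_of(W,(276,77.8),n,.12))
```

```text
cam s,n,y 0.15398196501008066 0.2891814235278222 0.25749979470699874
0.03 ptr [0.147  0.0013] grn [ 0.1545 -0.002 ]
0.034 ptr [0.1471 0.0034] grn [0.1545 0.0001]
0.04 ptr [0.1473 0.0065] grn [0.1545 0.0034]
0.046 ptr [0.1475 0.0097] grn [0.1544 0.0066]
```

View pics/w19c.png

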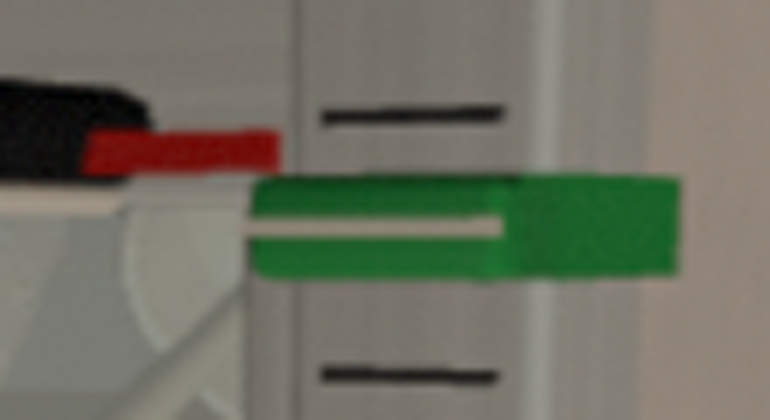

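>>> drive_tool --pt "-32 -1 -24 0 0 0" --pt "-32 -1 -24 0 0 0" --pt "-32 -1 -24 0 0 0" --pt "-32 -1 -24 0 0 0" --pt "-31 -4 -26 0 0 0" --pt "-7 -20 -17 0 0 0" --pt "0 0 0 0 0 0" --pt "0 0 0 0 0 0"

```text
t: 22.15
tool_pos: [0.4814, -0.3819, 0.1613]
tcp_rot: [[-0.218, 0.943, -0.253], [0.672, -0.042, -0.739], [-0.708, -0.331, -0.624]]
contact_force: [-0.3, 0.2, -0.4]
opening: 0.0
```

```bash
python3 st.py 20;python3 - <<'E'
from geo import *
s=robot.observe();print((np.array([.4678,-.4147,.1335])-s["tool_pos"])*1000, Ro.from_matrix(tool(np.radians(-28),0,-1)@s["tcp_rot"].T).as_rotvec())
E
```

```text
t 22.15 tip s,n,y 0.1221 0.0826 0.0244 F [-0.325   0.1736 -0.4391] F.s -0.4982399830437496 [-0.2066  0.6518  1.8882 -1.0627  1.0923  0.4481]
[('wrist', 'pointer', array([525.9, 335.7]), 0.59), ('wrist', 'pointer', array([271.2, 271.4]), 0.43), ('scene', 'pointer', array([299.1, 164.1]), 0.62)]
[('wrist', 'green_clip_line', array([524. , 360.6]), 0.59), ('scene', 'green_clip_line', array([300.3, 162.9]), 0.53)]
[-13.5976 -32.912  -27.6711] [ 0.0007  0.0009 -0.0013]
```

View pics/w20.png

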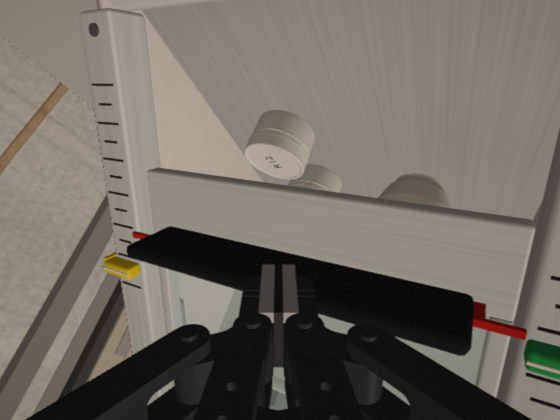

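View pics/s20.png

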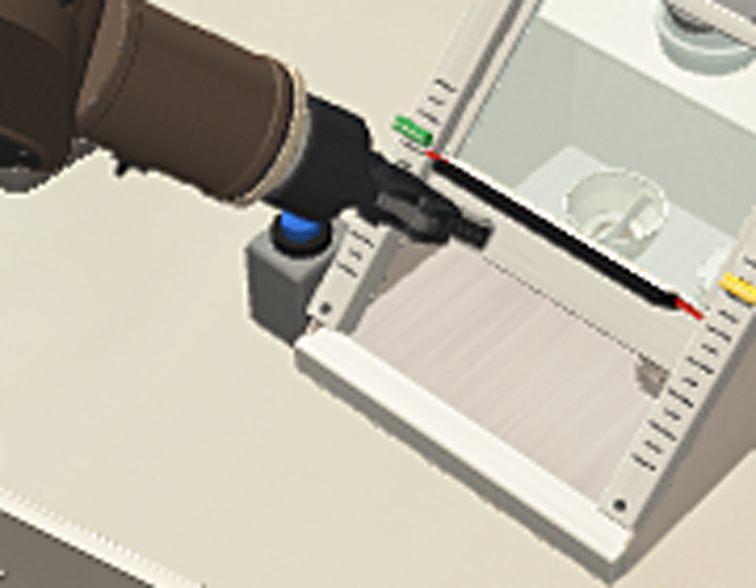

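>>> drive_tool --pt "-3 -8 -7 0 0 0" --pt "-4 -9 -7 0 0 0" --pt "-4 -9 -7 0 0 0" --pt "-2.6 -6.9 -6.7 0 0 0" --pt "0 0 0 0 0 0" --pt "0.7 -2 2.1 0 0 0" --pt "0 0 0 0 0 0"

```text
t: 23.32
tool_pos: [0.4685, -0.417, 0.1357]
tcp_rot: [[-0.219, 0.943, -0.252], [0.672, -0.042, -0.74], [-0.708, -0.331, -0.624]]
contact_force: [0.7, 0.4, -0.7]
opening: 0.0002
```

```bash
python3 st.py 21
```

```text
t 23.325 tip s,n,y 0.1247 0.0437 0.0012 F [ 0.6666  0.4235 -0.7151] F.s -0.6447936367213682 [-0.2702  0.6873  1.9113 -1.1369  1.0349  0.4899]
[('scene', 'pointer', array([301.5, 163.8]), 0.81)]
[('wrist', 'green_clip_line', array([325.1, 186. ]), 0.71), ('scene', 'green_clip_line', array([299.5, 164.2]), 0.48)]
```

View pics/w21.png

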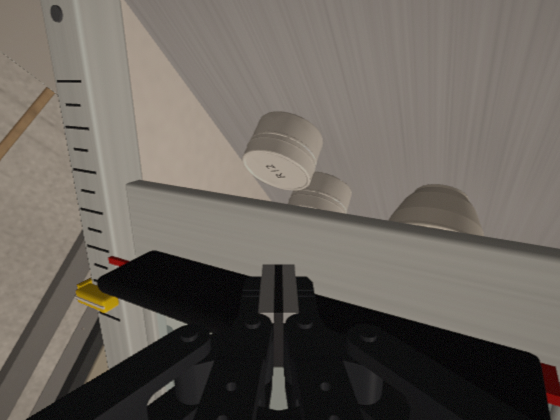

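>>> drive_tool --pt "0.7 -2 2.1 0 0 0" --pt "0.7 -2 2.1 0 0 0" --pt "0.3 -1 1.1 0 0 0" --pt "0.3 -1 1.1 0 0 0" --pt "0.2 -0.5 0.6 0 0 0" --pt "0 0 0 0 0 0"

```text
t: 24.38
tool_pos: [0.4702, -0.4236, 0.1422]
tcp_rot: [[-0.219, 0.942, -0.253], [0.672, -0.042, -0.739], [-0.708, -0.332, -0.624]]
contact_force: [1.1, 1.7, -2.0]
opening: 0.0001
```

```bash
python3 st.py 22
python3 - <<'E'
from h import *
im=robot.camera("scene");cv2.imwrite("pics/s22z.png",cv2.resize(im[145:205,270:350],None,fx=10,fy=10,interpolation=cv2.INTER_CUBIC))
E
```

```text
t 24.375 tip s,n,y 0.1341 0.0435 0.0009 F [ 1.1261  1.6528 -1.9602] F.s -2.2514865320174824 [-0.2802  0.6796  1.9013 -1.134   1.038   0.4679]
[('scene', 'pointer', array([303.1, 162. ]), 0.57)]
[('wrist', 'green_clip_line', array([327.4, 175.1]), 0.27)]
```

View pics/s22z.png

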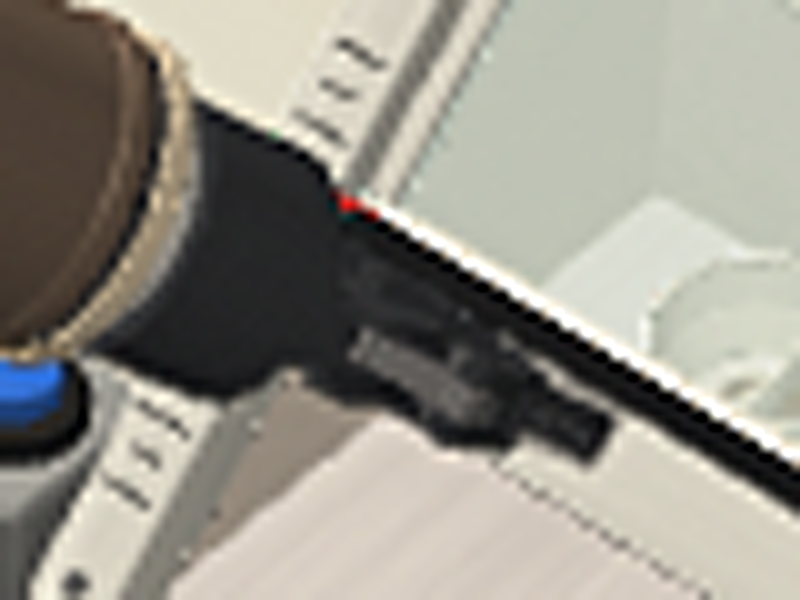

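>>> drive_tool --pt "-1.1 3.4 -3.6 0 0 0" --pt "6 18 15 0 0 0" --pt "12 36 30 0 0 0" --pt "30 5 23 0 0 0" --pt "33 2 23 0 0 0" --pt "33 2 23 0 0 0" --pt "33 1 23 0 0 0" --pt "31 1 24 0 0 0" --pt "0 0 0 0 0 0" --pt "0 0 0 0 0 0"

```text
t: 25.98
tool_pos: [0.6461, -0.3548, 0.2985]
tcp_rot: [[-0.22, 0.942, -0.254], [0.672, -0.043, -0.739], [-0.707, -0.333, -0.624]]
contact_force: [0.4, -0.2, -0.3]
opening: 0.0001
```

```bash
python3 st.py 23
python3 - <<'E'
from geo import *
im=cv2.imread("pics/w23.png");cv2.imwrite("pics/w23c.png",cv2.resize(im[45:105,240:350],None,fx=7,fy=7,interpolation=cv2.INTER_CUBIC))
im=cv2.imread("pics/s23.png")
E
```

```text
t 25.975 tip s,n,y 0.2369 0.1618 0.1895 F [ 0.4102 -0.2401 -0.2673] F.s 0.06212569668431948 [-0.1258  0.6731  1.393  -0.8862  1.4138  0.0709]
[('wrist', 'pointer', array([279.9,  77.1]), 0.78), ('scene', 'pointer', array([301.1, 162. ]), 0.83)]
[('wrist', 'green_clip_line', array([275.4,  76.7]), 0.73), ('wrist', 'green_clip_line', array([143.7,  65.2]), 0.66), ('scene', 'green_clip_line', array([301. , 161.8]), 0.5)]
```

View pics/w23c.png

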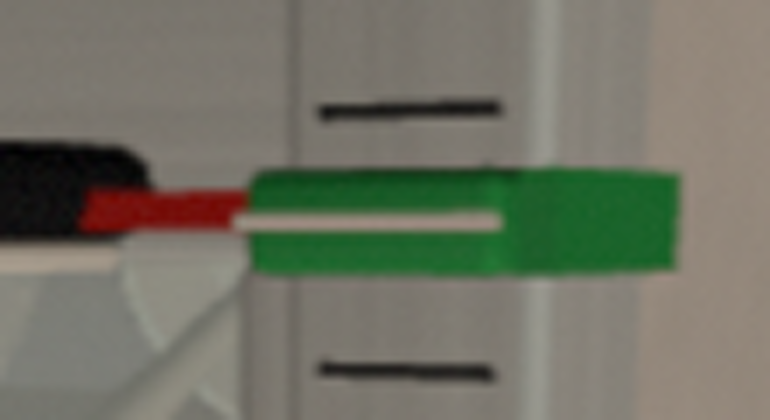

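View pics/s23.png

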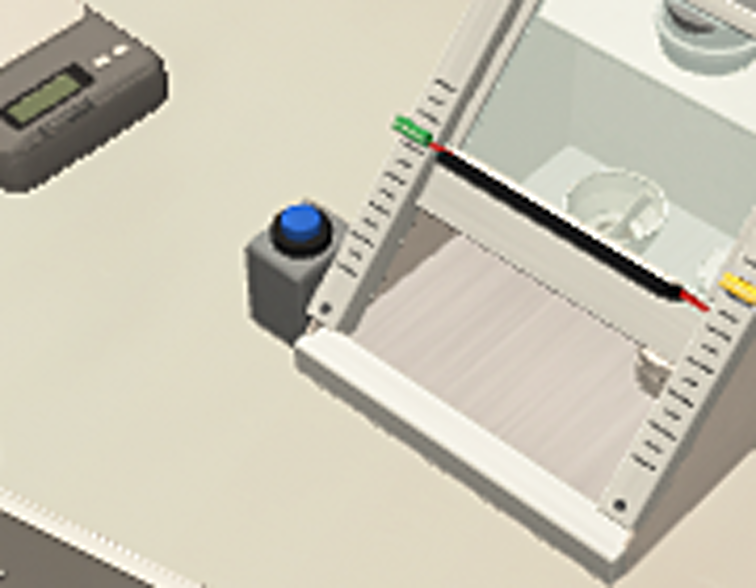

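View pics/w23.png

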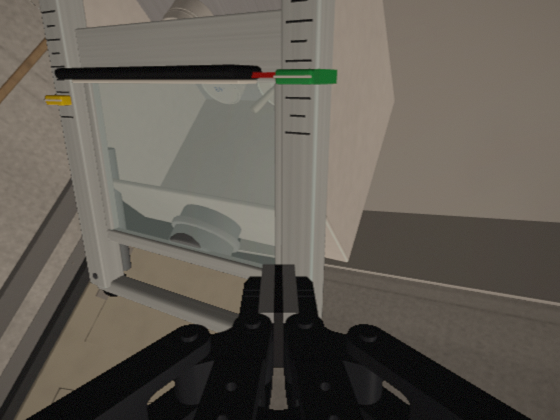

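>>> drive_tool --pt "-32 -1 -24 0 0 0" --pt "-32 -1 -24 0 0 0" --pt "-32 -1 -24 0 0 0" --pt "-32 -1 -24 0 0 0" --pt "-31 -4 -26 0 0 0" --pt "-7 -18 -17 0 0 0" --pt "0 0 0 0 0 0" --pt "-3 -8 -7 0 0 0" --pt "-4 -9 -7 0 0 0" --pt "-4 -9 -7 0 0 0" --pt "-2.6 -6.9 -6.7 0 0 0" --pt "0 0 0 0 0 0" --pt "0 0 0 0 0 0"

```text
t: 27.9
tool_pos: [0.4676, -0.414, 0.1329]
tcp_rot: [[-0.219, 0.942, -0.253], [0.672, -0.042, -0.739], [-0.708, -0.332, -0.624]]
contact_force: [0.2, 1.1, 0.7]
opening: -0.0004
```

```bash
python3 st.py 24
```

```text
t 27.9 tip s,n,y 0.1206 0.0440 0.0014 F [0.1761 1.0559 0.697 ] F.s -0.17872120162441094 [-0.2656  0.6907  1.9149 -1.1366  1.0345  0.4978]
[('wrist', 'pointer', array([103.7, 309.5]), 0.38), ('scene', 'pointer', array([299.7, 160.6]), 0.89), ('scene', 'pointer', array([333.8, 198.1]), 0.4)]
[('scene', 'green_clip_line', array([298.3, 164.4]), 0.49)]
```

View pics/w24.png

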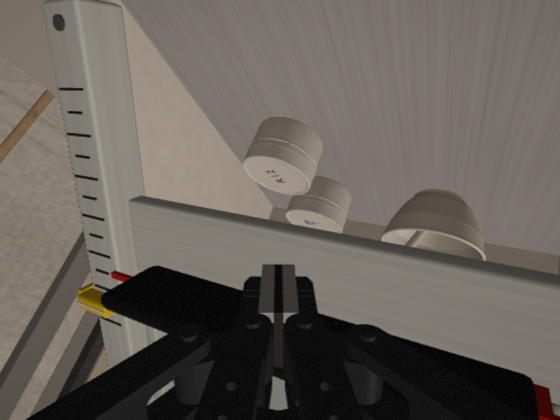

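>>> drive_tool --pt "0.7 -2 2.1 0 0 0" --pt "0.7 -2 2.1 0 0 0" --pt "0.6 -2 2.1 0 0 0" --pt "0.6 -2 2.1 0 0 0" --pt "0 0 0 0 0 0"

```text
t: 28.82
tool_pos: [0.4702, -0.4222, 0.1415]
tcp_rot: [[-0.219, 0.943, -0.253], [0.672, -0.042, -0.739], [-0.708, -0.331, -0.624]]
contact_force: [0.3, -0.7, -0.2]
opening: -0.0002
```

```bash
python3 st.py 25
```

```text
t 28.825 tip s,n,y 0.1327 0.0440 0.0013 F [ 0.2756 -0.6779 -0.1679] F.s 0.3973419749246371 [-0.278   0.6803  1.9024 -1.1334  1.0382  0.4709]
[('scene', 'pointer', array([310.1, 233.5]), 0.65), ('scene', 'pointer', array([300. , 159.4]), 0.63)]
[]
```

>>> drive_tool --pt "0.2 -0.7 0.7 0 0 0" --pt "0.2 -0.7 0.7 0 0 0" --pt "0.1 -0.4 0.4 0 0 0" --pt "0 0 0 0 0 0" --pt "0 0 0 0 0 0"

```text
t: 29.75
tool_pos: [0.4706, -0.4237, 0.143]
tcp_rot: [[-0.219, 0.942, -0.253], [0.672, -0.042, -0.739], [-0.707, -0.332, -0.624]]
contact_force: [0.1, 2.5, -1.4]
opening: 0.0004
```

>>> drive_tool --pt "-1.1 3.4 -3.6 0 0 0" --pt "6 18 15 0 0 0" --pt "12 36 30 0 0 0" --pt "30 5 23 0 0 0" --pt "33 2 23 0 0 0" --pt "33 2 23 0 0 0" --pt "33 1 23 0 0 0" --pt "31 1 24 0 0 0" --pt "0 0 0 0 0 0" --pt "0 0 0 0 0 0"

```text
t: 31.0
tool_pos: [0.6465, -0.3552, 0.2995]
tcp_rot: [[-0.22, 0.942, -0.254], [0.672, -0.043, -0.739], [-0.707, -0.333, -0.624]]
contact_force: [-0.5, -0.1, -0.7]
opening: 0.0
```

```bash
python3 st.py 26
python3 - <<'E'
from geo import *
im=cv2.imread("pics/w26.png");cv2.imwrite("pics/w26c.png",cv2.resize(im[45:105,240:350],None,fx=7,fy=7,interpolation=cv2.INTER_CUBIC))
E
```

```text
t 31.0 tip s,n,y 0.2379 0.1621 0.1897 F [-0.5462 -0.0938 -0.6734] F.s -0.5324769688493941 [-0.1263  0.6729  1.3909 -0.8862  1.415   0.069 ]
[('wrist', 'pointer', array([279.8,  73.1]), 0.93), ('scene', 'pointer', array([300. , 164.2]), 0.63)]
[('wrist', 'green_clip_line', array([277. ,  75.4]), 0.61), ('scene', 'green_clip_line', array([178.3, 214.6]), 0.51), ('scene', 'green_clip_line', array([300.9, 162.3]), 0.4)]
```

View pics/w26c.png

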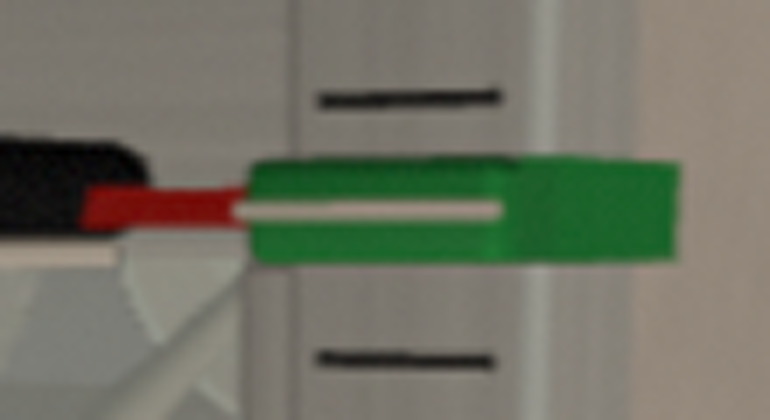

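View pics/s26.png

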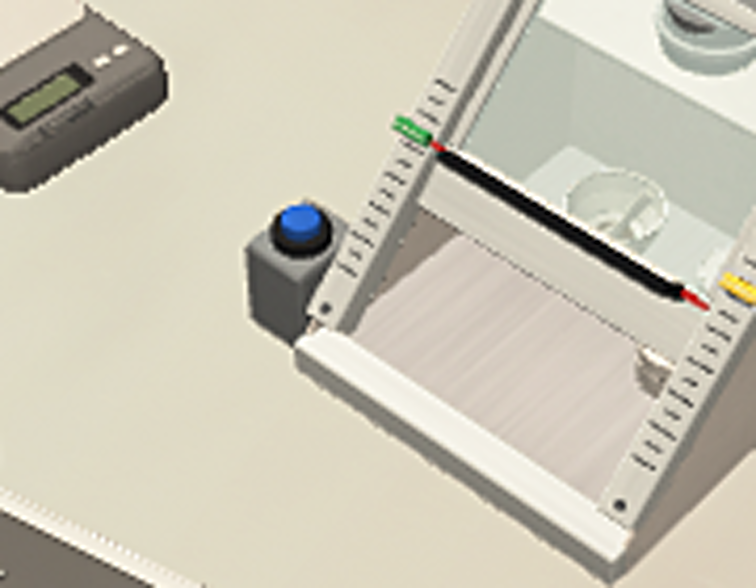

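The pointer sits level with the green clip's white line, about 0.3 mm off. The button is back out and the arm is clear of everything, so I'm handing in.

```bash
python3 -c "
from rig import robot
print(robot.finish_job())"
```

```text
the job is handed in; nothing more can be done
None
```

I pressed the fan button and pushed the sash up to the green clip, in that order. I handed the job in at about 31 s, and `finish_job` gave no verdict.

- **Button:** I pressed the blue button with the closed fingertips until it bottomed out. The upward force rose from about 3 N to 23 N at the stop. Later pictures show the button out again.
- **Sash:** I pushed from under the lip, well in front of the bottom rail, in three stages. Between stages I backed the arm out and looked with the wrist camera. The first look put the pointer about 7.7 mm low and the second about 1.3 mm low.
- **Final check:** The left pointer is level with the white line of the green clip to about 0.3 mm. The yellow clip sits higher and was not used. The arm stood clear at hand-in, and the measured force was only noise.
- **Not checked closely:** I saw nothing disturbed in the last pictures. I made no separate measurement of the clips, mortar, tins and bottle.
- **Disagreements:** The fingertips turned out to be about 21.5 mm behind the TCP, not the stated 14 mm ahead. Contact with the button and the scene view both confirmed this, so I used the measured value. My camera estimate of the button top (102 mm) was about 5 mm below the stated 107 mm. The force sensor hardly showed the sash friction, so I judged its travel from the pictures.

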